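# Sort spacer posts with a length gauge into a lever-locked tray

## Robot

A 6-joint arm with a two-finger parallel gripper is mounted at the origin on a cart in front of the work surface, level with it; the furniture and walls round the work are solid. World frame = base frame: x ahead of the robot, y to its left, z up, the work surface at z = 0. Lengths are in m, angles in rad, forces in N, time in s.
With the tool pointing down it reaches from about 0.3 to 1 m from the base axis. Payload 5.1 kg.
Tool frame: the origin (TCP) lies midway between the tips of the shut fingers; the grasp point (between the pads) lies 19 mm behind it; z points along the fingers, y is the line along which they close (so a half turn about z gives the same grasp; the last joint's range is limited). The gripper opens to 95 mm and grips with 3 to 60 N. Pads are 20 mm wide; open, the fingers measure 119 mm over their backs; the gripper's body (75 mm by 180 mm) begins 59 mm behind the grasp point.
Start: joints at [1.034, 0.124, 1.65, -0, 1.367, -0.083], TCP at [0.285, 0.584, 0.215] pointing down, gripper open.
Joint ranges: [-2.61, 2.61], [-1.02, 2.33], [0.03, 2.71], [-1.35, 4.49], [0.32, 2.68], [-2.91, 2.91]. Speed limits (rad/s): [2.57, 2.57, 3.14, 3.14, 3.14, 3.14].

## Interface

Orientations are given as a rotation vector (axis times angle).
In Python, from workcell import telemetry, imaging, hand_in, finder gives the robot as it stands.
- The arm moves only by the tool carry_out, never from a script. Its arguments are lists of equal length, an entry for each row: "offset": the shift along the tool's x, y, z in mm, a list of three; "turn": the turn, a rotation vector about the tool's x, y, z in rad, a list of three; "fingers": the opening, from 0 (shut) to 1 (fully open). A call has 1 to 5 rows; each row is the pose to reach, as a shift and turn from the pose commanded when the call began, along the tool's axes at that moment; what a row does not reach only later rows make up. A row lasts 1/10 s, in which the tool goes at most 50 mm and 8.59 degrees, less where a joint would pass 70% of its speed; a pose out of reach is approached as far as the arm can. A call with a gripper value outside its range is refused whole. The fingers move at their own pace and stop on an object; "newtons" is the grip in N (left out, the last holds). Time passes only in rows, so rows that repeat a pose let the fingers close. It gives the time, the measured TCP pose, the force, the opening and the grip force at its end, in the units of the state.
- telemetry.state(): the state, without advancing time (a new reading comes with each control period).
- imaging.snapshot(name): name is "scene" or "top" or "wrist"; returns a dict with "image" (400x640x3 uint8, red, green, blue), "range_z" (400x640 float32, m along the optical axis (not along the pixel's ray), 0 where there is no reading), "camera_matrix" (3x3 intrinsics, pixels), "rvec" (rotation vector, rad) and "tvec" (3), from world to camera coordinates, as OpenCV has them; the wrist camera has in their place "hand_eye" (4x4, takes a point from camera to tool coordinates, whose origin is the TCP and whose axes are the flange's). Camera axes: x right, y down, z forward; pixel columns grow to the right and rows downward; lengths in m; the calibration is good to about 2 mm. A picture is of the moment at which its call begins: read the wrist's pose just before it.
- hand_in(): hands the job in; it is judged then, once.
Trained networks look in the newest picture that a camera, given by its name, has taken for a name from the list of things; names that differ only in an ending like _2 or _b are one class to them, and where a whole thing is asked for, a point or a joint stands for the part that bears it (a point fixed in the world has none). Each returns a list of dicts, best first, with "score" (0 to 1); they miss things now and then, are a little off and sometimes report something else, mostly with a low value. They report only what shows in the picture. A call takes as long as a camera call. They do not tell look-alikes from the thing itself.
- finder.search_frame(camera, thing): "xyz" ([x, y, z] in m, in world coordinates, good to about 4 mm: the middle of the surface that is visible of it).
- finder.tip_of(camera, thing): "xyz" ([x, y, z] in m, in world coordinates, good to about 4 mm: a listed point, or the origin of a listed thing).
The state is a dict: "t": time; "joint_pos": joint angles; "joint_velocities": joint speeds; "tau": joint torques, N m; "tcp_pos": TCP position; "eef_rot": TCP orientation; "wrist_force": force on the tool from outside, world axes, zero at the start; "wrist_torque": the same for the moment, N m; "finger_gap": opening from 0.0 (shut) to 1.0 (fully open); "gripper_force": force on a finger pad.
Only numpy, scipy, OpenCV 4.12 (cv2) and the standard library are available. Lean on these libraries where they do the work, as an engineer would, in place of code of your own. Each camera call takes 0.05 s, during which the arm holds its last target. There are 200 camera calls.

## Task

The spacer posts of the shaker platform are mixed up: swing the tray's hold-down lever to its 0 mark, in line with the divider, then sort all the posts by length with the gauge: posts that drop into the gauge's slot go in the left compartment and those too long for it in the right, each lying flat on the compartment's floor. Finally swing the lever to its 45-degree mark so that it bars both compartments, and leave the other things on the bench alone.

Things in the scene. Friction and masses are not known exactly. Their poses are not given: they have to be found in the camera images.
- tray: Grey sorting tray, fixed, 152 mm along its x (away from the robot) by 263 mm along its y (to the left); origin at the centre of its underside. Floor 3 mm thick, walls 4 mm thick, 15 mm high. A 5 mm divider, as high, along x at y = 0 parts two compartments, each 144 by 125 mm inside: left y = +2.5 to +127.5 mm, right y = -2.5 to -127.5 mm.
- lever (a joint): Hold-down lever: flat bar 140 x 14 mm, 22 to 28 mm over the bench, turning on a pin at the tray's centre. Angle (rad): 0 in line with the divider, knob end to the robot, both compartments open; grows (counter-clockwise from above) as the knob end swings right; 0.785 at the 45-degree mark, 1.571 straight across. Stops -0.15, 1.65; friction 0.08 N m holds it anywhere; starts at 1.1 to 1.55.
- mark_0 (a point): The lever's 0 mark: long dark line on the white ledge (8 mm high) along the tray's front edge, at the divider's end, 84 mm in front of the lever's pin.
- mark_45 (a point): The lever's 45-degree mark: the other long dark line on the ledge, 76 mm to the right of the 0 mark; the short lines between are 15 and 30 degrees. At 45 degrees the lever's knob end points at the inner end of this line, where the ledge meets the tray's wall.
- lever_knob (a point): Centre line of the lever's upright black knob, 20 mm in diameter, 60 mm from the lever's pivot; it stands from 28 to 54 mm over the bench and this point is 42 mm over the bench.
- gauge: Length gauge, fixed: grey painted block 172 mm (its x) by 62 mm (its y), 18 mm high, with a slot along its x in the top; a 68 mm wide channel across its middle gives room for fingers. Origin at the centre of its underside.
- gauge_slot (a point): Centre of the floor of the gauge's slot, 4 mm over the bench; axes as the gauge. The slot is 104 mm long (x), 20 mm wide (y) and 14 mm deep. A short post drops in and lies with its centre 10 mm over the bench; a long one lies across the top with its centre 24 mm over the bench.
- post_a_mid (a point): Centre of a square dark steel spacer post, 12 by 12 mm in section, with short turned ends, x along its length; about 0.1 kg; it may be absent. It is either a short post of 94 mm or a long one of 116 mm; its name does not tell which. It starts lying on the bench to the right of the gauge.
- post_b_mid (a point): Centre of a square dark steel spacer post, 12 by 12 mm in section, with short turned ends, x along its length; about 0.1 kg; it may be absent. It is either a short post of 94 mm or a long one of 116 mm; its name does not tell which. It starts lying on the bench to the right of the gauge.
- post_c_mid (a point): Centre of a square dark steel spacer post, 12 by 12 mm in section, with short turned ends, x along its length; about 0.1 kg; it may be absent. It is either a short post of 94 mm or a long one of 116 mm; its name does not tell which. It starts lying on the bench to the right of the gauge.
- post_d_mid (a point): Centre of a square dark steel spacer post, 12 by 12 mm in section, with short turned ends, x along its length; about 0.1 kg; it may be absent. It is either a short post of 94 mm or a long one of 116 mm; its name does not tell which. It starts lying on the bench to the right of the gauge.
- post_e_mid (a point): Centre of a square dark steel spacer post, 12 by 12 mm in section, with short turned ends, x along its length; about 0.1 kg; it may be absent. It is either a short post of 94 mm or a long one of 116 mm; its name does not tell which. It starts lying on the bench to the right of the gauge.
- tape_white: Bystander: white tape roll, 66 mm across, 19 mm high, flat on the bench; origin under its centre.
- marker_black: Bystander: marker pen with a black cap lying on the bench, 137 by 11 mm (its length along its y), 13 mm high; origin under its centre.
- cold_block: Bystander: blue cooling block, 62 by 96 mm (x, y), 34 mm high, behind the tray; origin under its centre.
Things that resemble listed ones, but are neither listed nor needed, are in the scene too. What is shaped like the part that bears post_a_mid but blue or yellow is not meant.

How it is judged:
By the outcome, as a careful person would: the job done as asked, in the order asked, and still so for the second after the job is handed in, with the robot touching nothing.
Of post_a, post_b, post_c, post_d, post_e only 4 to 5 are there at a start; the rules pass over those that are not, and their reading is None.
At some moment in a run one of post_a, post_b, post_c, post_d, post_e may be knocked a few centimetres aside while the robot is not near it.
Once in a run the grip may slacken for a moment while it holds something.
It also fails if it takes over 210 s, if anything falls off the work surface, if the arm or the gripper's body presses on something with over 40 N, if the wrist force passes 120 N, or if a joint passes its speed limit or range.

## Working session

There is one attempt and no reset: what is moved stays moved. The work goes in short steps, Python scripts to look and compute and a tool call to move; the robot and the scene stay as the last step left them, time stands still between calls to the robot, and variables do not carry over. Pictures are saved under pics/ and viewed, at most 14 in all, crops included, and the job is handed in when it is done.

Besides the shell and the picture viewer there is one more tool, called after "Call:" as name(argument=value, ...) on one line, values as JSON. carry_out: Moves the arm, as the interface text tells. Its arguments: {"type":"object","properties":{"offset":{"type":"array","items":{"type":"array","items":{"type":"number"}}},"turn":{"type":"array","items":{"type":"array","items":{"type":"number"}}},"fingers":{"type":"array","items":{"type":"number"}},"newtons":{"type":"number"}},"required":["offset","turn","fingers"]}

```bash
ls; mkdir -p pics
cat > h.py <<'E'
import numpy as np, cv2
from workcell import telemetry, imaging, hand_in, finder
R=lambda v: cv2.Rodrigues(np.array(v,float))[0]
def snap(n):
    s=telemetry.state(); d=imaging.snapshot(n); d['state']=s
    if n=='wrist':
        T=np.eye(4);T[:3,:3]=R(s['eef_rot']);T[:3,3]=s['tcp_pos'];W=T@np.array(d['hand_eye'])
    else:
        C=np.eye(4);C[:3,:3]=R(np.ravel(d['rvec']));C[:3,3]=np.ravel(d['tvec']);W=np.linalg.inv(C)
    d['W']=W; return d
def cloud(d):
    z=d['range_z'];K=np.array(d['camera_matrix']);v,u=np.indices(z.shape)
    p=np.stack([(u-K[0,2])/K[0,0]*z,(v-K[1,2])/K[1,1]*z,z],-1)
    return p@d['W'][:3,:3].T+d['W'][:3,3]
def save(d,name): cv2.imwrite('pics/'+name,d['image'][:,:,::-1])
def proj(d,p):
    C=np.linalg.inv(d['W']);q=C[:3,:3]@np.array(p)+C[:3,3];q=np.array(d['camera_matrix'])@q;return (q[:2]/q[2]).round(0)
E
python3 - <<'E'
from h import *
s=telemetry.state();print(s)
d=snap('top');save(d,'top.png')
for n in ['tray','lever','mark_0','mark_45','lever_knob','gauge','gauge_slot','post_a_mid','tape_white','marker_black','cold_block']:
    for r in finder.tip_of('top',n) : print(n,np.round(r['xyz'],3),round(r['score'],2),proj(d,r['xyz']))
E
```

```text
pics
{'t': 0.0, 'joint_pos': array([ 1.03436032e+00,  1.24499438e-01,  1.65165496e+00,  3.45653676e-05,
        1.36752664e+00, -8.25972388e-02]), 'joint_velocities': array([ 1.48636168e-03, -9.39297590e-05,  4.04065967e-04, -5.40913930e-04,
        1.69372847e-03, -6.58220509e-04]), 'tau': array([ 1.32054922e-05, -4.17607713e+01, -3.59931242e+01,  7.75264576e-02,
        4.92164888e-02, -1.63584655e-04]), 'tcp_pos': array([0.28465775, 0.58363812, 0.21340199]), 'eef_rot': array([-0.70664597, -3.06039985,  0.00310769]), 'wrist_force': array([ 0.31197417, -0.58276886,  0.48704663]), 'wrist_torque': array([ 0.03006927,  0.00082505, -0.0314871 ]), 'gripper_force': 0.0, 'finger_gap': 0.9994651894032678}
tray [0.559 0.201 0.002] 0.92 [222. 201.]
tray [0.406 0.048 0.003] 0.51 [274. 253.]Traceback (most recent call last):
  File "<stdin>", line 5, in <module>
ValueError: it knows: cold_block, gauge, gauge_slot, lever_knob, mark, marker_black, post_a_mid, post_b_mid, post_c_mid, post_d_mid, post_e_mid, tape_white, tray
```

View pics/top.png

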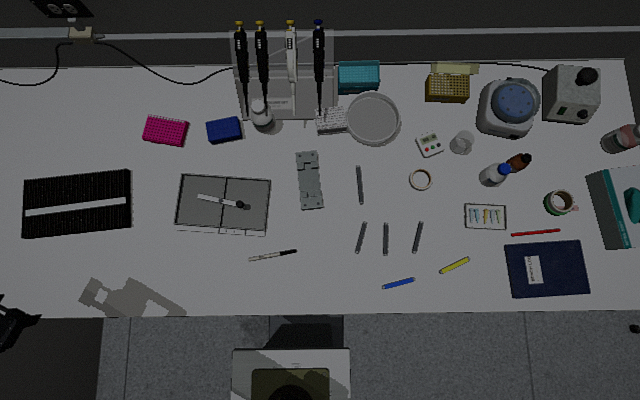

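The top view shows the tray at (222,205), the lever with its knob at (240,204), and the gauge at (310,180). There are four dark posts at (360,185), (361,237), (385,239) and (417,237). The blue (398,284) and yellow (455,265) bars are look-alikes. Next I'll get numbers and the scene view.

Run:
```python
from h import *
d=snap('top')
for n in ['tray','mark','lever_knob','gauge','gauge_slot','post_a_mid','tape_white','marker_black','cold_block']:
    for r in finder.tip_of('top',n) :
        if r['score']>.3: print(n,np.round(r['xyz'],3),round(r['score'],2),proj(d,r['xyz']))
P=cloud(d)
# dark elongated blobs on bench
hsv=cv2.cvtColor(d['image'],cv2.COLOR_RGB2HSV)
bench=(P[...,0]>.15)&(P[...,0]<.75)&(P[...,1]<.02)&(P[...,1]>-.5)
m=((hsv[...,2]<120)&bench).astype(np.uint8)
n,l,st,c=cv2.connectedComponentsWithStats(m)
for i in range(1,n):
    if st[i,4]<40: continue
    q=P[l==i]; xy=q[:,:2].astype(np.float32); r=cv2.minAreaRect(xy); z=np.median(q[:,2])
    print(c[i].round(),st[i,4],np.round(r[0],3),np.round(r[1],3),round(r[2],1),z.round(3))
big=cv2.resize(d['image'][130:290,160:460],None,fx=2.66,fy=2.66,interpolation=cv2.INTER_CUBIC)
cv2.imwrite('pics/topc.png',cv2.convertScaleAbs(big[:,:,::-1],alpha=1.5))
e=snap('scene');save(e,'scene.png')
```

```text
tray [0.562 0.201 0.002] 0.78 [222. 200.]
tray [0.774 0.201 0.001] 0.4 [225. 131.]
mark [0.468 0.125 0.011] 0.94 [247. 231.]
mark [0.476 0.203 0.01 ] 0.67 [220. 229.]
lever_knob [0.545 0.142 0.04 ] 0.6 [240. 203.]
lever_knob [0.4   0.049 0.002] 0.46 [274. 255.]
gauge [ 0.621 -0.052  0.005] 0.91 [309. 179.]
gauge_slot [ 0.622 -0.053  0.004] 0.59 [309. 178.]
post_a_mid [ 0.319 -0.3    0.007] 0.64 [398. 283.]
post_a_mid [ 0.369 -0.46   0.008] 0.43 [454. 264.]
tape_white [ 0.616 -0.38   0.002] 0.56 [420. 179.]
marker_black [ 0.403  0.047 -0.002] 0.54 [274. 254.]
cold_block [0.774 0.2   0.003] 0.63 [225. 131.]
[374. 140.] 362 [ 0.582 -0.156] [0.116 0.445] 60.7 0.015
[456. 144.] 206 [ 0.538 -0.311] [0.046 0.556] 44.5 0.034
[428. 139.] 128 [ 0.735 -0.409] [0.024 0.054] 21.5 0.016
[425. 150.] 117 [ 0.705 -0.406] [0.094 0.052] 64.2 0.005
[429. 148.] 44 [ 0.706 -0.411] [0.014 0.034] 23.0 0.018
[309. 180.] 1356 [ 0.533 -0.061] [0.353 0.071] 5.8 0.01
[359. 184.] 246 [ 0.504 -0.169] [0.052 0.317] 72.9 0.009
[420. 179.] 206 [ 0.512 -0.244] [0.068 0.417] 36.8 0.007
[360. 237.] 202 [ 0.446 -0.199] [0.018 0.097] 72.4 0.01
[417. 237.] 212 [ 0.395 -0.254] [0.075 0.313] 26.0 0.009
[385. 239.] 216 [ 0.396 -0.209] [0.077 0.223] 37.2 0.01
[290. 251.] 60 [ 0.393 -0.042] [0.127 0.025] 69.8 0.01
[453. 265.] 113 [ 0.364 -0.457] [0.018 0.092] 23.0 0.008
[398. 283.] 151 [ 0.317 -0.3  ] [0.017 0.1  ] 13.8 0.009
[374. 313.] 56 [ 0.266 -0.182] [0.241 0.074] 59.4 -0.003
[445. 312.] 53 [ 0.238 -0.427] [0.145 0.001] 89.0 -0.004
[309. 314.] 45 [ 0.238 -0.05 ] [0.122 0.001] 88.9 -0.005
```

View pics/topc.png

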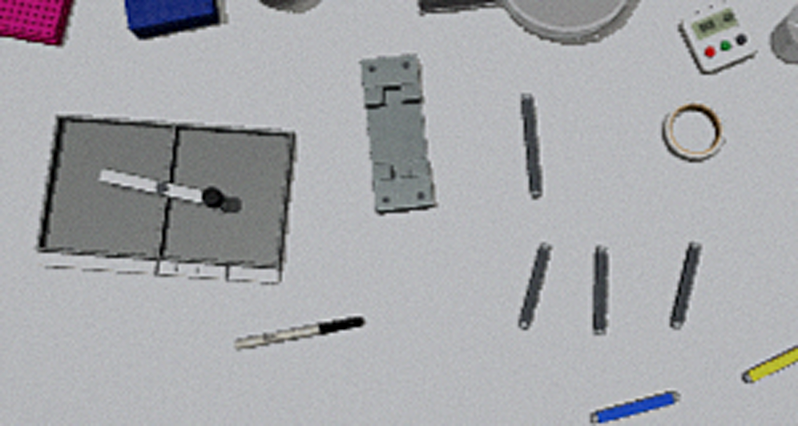

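View pics/scene.png

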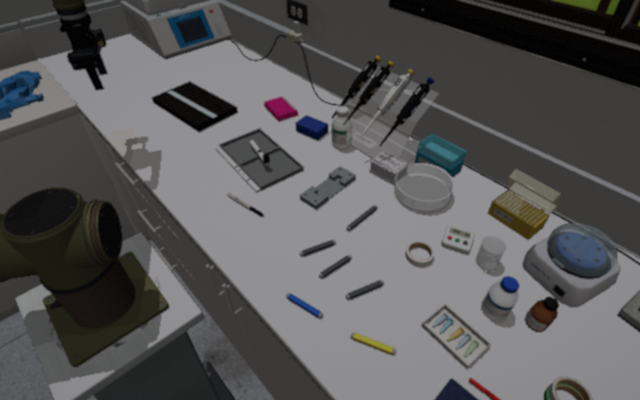

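There are exactly four dark steel posts and the fifth is absent, since the blue and yellow bars are excluded. I'll add move helpers, then look from above the tray.

```bash
cat >> h.py <<'E'
def go(x,y,z,yaw,s=None):
    """offset (mm) & turn to a pointing-down pose, yaw (deg) = direction of tool y in world, modulo 180 to nearest"""
    s=s or telemetry.state(); R0=R(s['eef_rot'])
    cur=np.degrees(np.arctan2(R0[1,1],R0[0,1])); yaw=cur+((yaw-cur+90)%180-90)
    a=np.radians(yaw); Y=np.array([np.cos(a),np.sin(a),0]);Z=np.array([0,0,-1.]);X=np.cross(Y,Z)
    o=R0.T@(np.array([x,y,z])-s['tcp_pos'])*1000
    t=cv2.Rodrigues(R0.T@np.column_stack([X,Y,Z]))[0].ravel()
    print('go off',o.round(0),'turn',t.round(3),'cur yaw',round(cur,1),'->',round(yaw,1),'j6',s['joint_pos'][5].round(2),'j1',s['joint_pos'][0].round(2))
    return X,Y
def plane(d,u,v,z):
    K=np.array(d['camera_matrix']);r=d['W'][:3,:3]@np.array([(u-K[0,2])/K[0,0],(v-K[1,2])/K[1,1],1]);o=d['W'][:3,3]
    return o+r*(z-o[2])/r[2]
def posts(d,ztop=.012,reg=(.15,.75,-.5,.02),th=120,zmin=.004):
    """dark elongated blobs -> centre, length, width, yaw(deg of length)"""
    P=cloud(d);g=d['image'].max(-1);out=[]
    m=((g<th)&(P[...,0]>reg[0])&(P[...,0]<reg[1])&(P[...,1]>reg[2])&(P[...,1]<reg[3])&(P[...,2]>zmin)&(P[...,2]<ztop+.015)).astype(np.uint8)
    n,l,st,c=cv2.connectedComponentsWithStats(cv2.medianBlur(m*255,3))
    for i in range(1,n):
        if st[i,4]<60: continue
        v,u=np.nonzero(l==i); q=np.array([plane(d,a,b,ztop)[:2] for a,b in zip(u,v)],np.float32)
        (cx,cy),(w,h),a=cv2.minAreaRect(q)
        if w<h: w,h,a=h,w,a+90
        if .06<w<.17 and h<.04: out.append((cx,cy,w,h,(a+90)%180-90,np.median(P[...,2][l==i])))
    for o in out: print('post c',np.round(o[:2],3),'len %.3f w %.3f yaw %.1f z %.3f'%o[2:],'px',proj(d,[o[0],o[1],ztop]))
    return out
E
python3 - <<'E'
from h import *
d=snap('top');posts(d)
w=snap('wrist');print(np.array(w['hand_eye']).round(3),np.array(w['camera_matrix']).round(0))
X,Y=go(.48,.17,.32,90)
print(X,Y)
E
```

```text
post c [ 0.601 -0.201] len 0.114 w 0.013 yaw 3.5 z 0.011 px [360. 184.]
post c [ 0.447 -0.199] len 0.094 w 0.013 yaw -17.2 z 0.011 px [361. 237.]
post c [ 0.446 -0.36 ] len 0.092 w 0.013 yaw -16.9 z 0.011 px [418. 237.]
post c [ 0.44  -0.269] len 0.090 w 0.012 yaw -4.8 z 0.011 px [385. 239.]
[[-0.001 -0.96  -0.281  0.079]
 [ 1.    -0.001 -0.001 -0.002]
 [ 0.    -0.281  0.96  -0.17 ]
 [ 0.     0.     0.     1.   ]] [[311.   0. 321.]
 [  0. 311. 203.]
 [  0.   0.   1.]]
go off [-357. -287. -105.] turn [ 0.     0.    -0.454] cur yaw 64.0 -> 90.0 j6 -0.08 j1 1.03
[-1.000000e+00  6.123234e-17  0.000000e+00] [6.123234e-17 1.000000e+00 0.000000e+00]
```

Call:
carry_out(offset=[[0,0,-105],[0,0,-105],[0,0,-105],[0,0,-105]], turn=[[0,0,-0.15],[0,0,-0.3],[0,0,-0.45],[0,0,-0.454]], fingers=[1,1,1,1])

```text
t: 1.15
tcp_pos: [0.2855, 0.5851, 0.3232]
eef_rot: [-0.0, 3.139, 0.008]
wrist_force: [-0.3, -0.8, -0.2]
finger_gap: 0.999
gripper_force: 0.0
```

Call:
carry_out(offset=[[-97,-207,0],[-97,-207,0],[-97,-207,0],[-97,-207,0],[-97,-207,0]], turn=[[0,0,0],[0,0,0],[0,0,0],[0,0,0],[0,0,0]], fingers=[1,1,1,1,1])

```text
t: 1.65
tcp_pos: [0.3823, 0.374, 0.3173]
eef_rot: [-0.008, -3.139, 0.004]
wrist_force: [-0.2, -0.1, 0.4]
finger_gap: 0.998
gripper_force: 0.0
```

Call:
carry_out(offset=[[-97,-207,0],[-97,-207,0],[-97,-207,0],[-97,-207,0],[-97,-207,0]], turn=[[0,0,0],[0,0,0],[0,0,0],[0,0,0],[0,0,0]], fingers=[1,1,1,1,1])

```text
t: 2.15
tcp_pos: [0.4792, 0.1671, 0.3173]
eef_rot: [-0.009, -3.138, 0.002]
wrist_force: [0.5, 1.0, -0.4]
finger_gap: 0.999
gripper_force: 0.0
```

Run:
```python
from h import *
w=snap('wrist');save(w,'w1.png');print(w['state']['t'],w['state']['tcp_pos'],w['state']['joint_pos'].round(2))
for n in ['tray','mark','lever_knob']:
    for r in finder.tip_of('wrist',n)[:3] : print(n,np.round(r['xyz'],4),round(r['score'],2),proj(w,r['xyz']))
P=cloud(w);z=P[...,2]
for lo,hi,nm in [(.016,.0195,'-'),(.0245,.031,'bar'),(.050,.058,'knob'),(.0125,.017,'walls')]:
    m=(z>lo)&(z<hi)&(P[...,0]<.66)&(P[...,0]>.45)&(P[...,1]>.04)&(P[...,1]<.36);q=P[m]
    if len(q)>10:
        r=cv2.minAreaRect(q[:,:2].astype(np.float32));print(nm,len(q),q.mean(0).round(4),np.round(r[0],4),np.round(r[1],4),round(r[2],1))
```

```text
2.15 [0.47916067 0.16708458 0.31728751] [ 0.23 -0.24  1.83 -0.    1.56 -1.33]
tray [ 0.5561  0.1978 -0.0018] 0.64 [342. 212.]
mark [0.4725 0.1267 0.0101] 0.88 [296. 162.]
mark [0.4695 0.207  0.0111] 0.6 [349. 160.]
lever_knob [0.5441 0.137  0.0457] 0.58 [303. 214.]
lever_knob [ 0.6188 -0.053  -0.0043] 0.33 [195. 247.]
- 205 [0.5464 0.1848 0.0165] [0.5579 0.1966] [0.2607 0.1512] 85.0
bar 632 [0.5596 0.2056 0.028 ] [0.5583 0.1971] [0.14   0.0157] 75.7
knob 137 [0.5435 0.1389 0.0538] [0.5438 0.1387] [0.0176 0.019 ] 8.9
walls 1453 [0.5488 0.19   0.0148] [0.5585 0.1971] [0.2634 0.1527] 84.9
```

View pics/w1.png

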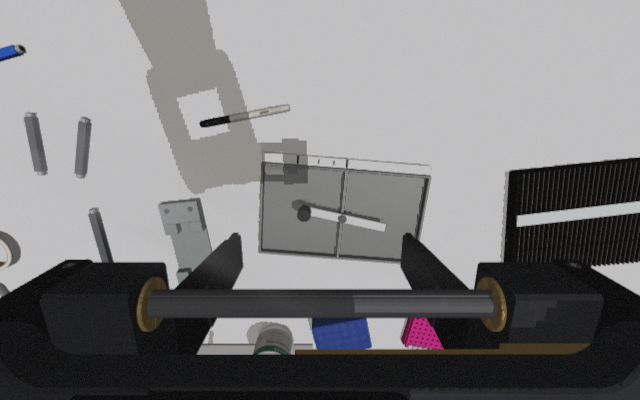

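The wrist view shows the tray with its divider, the lever knob at (303,214), and the 0 and 45 marks at (349,160) and (296,162). From the cloud, the tray is at (0.5585, 0.197) with yaw -5.05°. The lever is at about 1.41 rad, within the stated start range. I'll grip the knob and swing it.

Call:
carry_out(offset=[[-65,-28,50],[-65,-28,100],[-65,-28,150],[-65,-28,200],[-65,-28,240]], turn=[[0,0,0],[0,0,0],[0,0,0],[0,0,0],[0,0,0]], fingers=[0.5,0.5,0.5,0.5,0.5])

```text
t: 2.85
tcp_pos: [0.5429, 0.1438, 0.0927]
eef_rot: [0.001, -3.141, -0.0]
wrist_force: [-0.7, 0.1, -0.6]
finger_gap: 0.639
gripper_force: 0.0
```

Call:
carry_out(offset=[[0,0,20],[0,0,41],[0,0,41],[0,0,41],[0,0,41]], turn=[[0,0,0],[0,0,0],[0,0,0],[0,0,0],[0,0,0]], fingers=[0.5,0.5,0.5,0.5,0.5])

```text
t: 3.35
tcp_pos: [0.5447, 0.1433, 0.0558]
eef_rot: [-0.001, 3.139, 0.001]
wrist_force: [0.7, -0.1, -0.5]
finger_gap: 0.503
gripper_force: 0.0
```

Call:
carry_out(offset=[[0,0,0],[0,0,0],[0,0,0],[0,0,0],[0,0,0]], turn=[[0,0,0],[0,0,0],[0,0,0],[0,0,0],[0,0,0]], fingers=[0.15,0.15,0.15,0.15,0.15], newtons=10)

```text
t: 3.85
tcp_pos: [0.5438, 0.1423, 0.0544]
eef_rot: [-0.0, 3.141, 0.0]
wrist_force: [-0.5, 0.2, 0.5]
finger_gap: 0.167
gripper_force: 0.0
```

Call:
carry_out(offset=[[0,-3,0],[0,-3,0],[0,-3,0],[0,-3,0]], turn=[[0,0,0],[0,0,0],[0,0,0],[0,0,0]], fingers=[0.5,0.5,0.5,0.5])

```text
t: 4.25
tcp_pos: [0.5438, 0.1393, 0.0542]
eef_rot: [0.0, -3.141, -0.0]
wrist_force: [-0.8, -1.0, -0.2]
finger_gap: 0.452
gripper_force: 0.0
```

Call:
carry_out(offset=[[0,0,10],[0,0,19],[0,0,19]], turn=[[0,0,0],[0,0,0],[0,0,0]], fingers=[0.5,0.5,0.5])

```text
t: 4.55
tcp_pos: [0.542, 0.1391, 0.0328]
eef_rot: [0.0, -3.137, 0.001]
wrist_force: [-0.8, -0.5, 0.5]
finger_gap: 0.499
gripper_force: 0.0
```

Call:
carry_out(offset=[[0,0,0],[0,0,0],[0,0,0],[0,0,0],[0,0,0]], turn=[[0,0,0],[0,0,0],[0,0,0],[0,0,0],[0,0,0]], fingers=[0.15,0.15,0.15,0.15,0.15], newtons=10)

```text
t: 5.05
tcp_pos: [0.5442, 0.1399, 0.0356]
eef_rot: [0.0, 3.141, 0.002]
wrist_force: [0.6, 2.7, 0.2]
finger_gap: 0.206
gripper_force: 10.0
```

Call:
carry_out(offset=[[10,4,0],[19,9,0],[27,16,0],[34,24,0],[39,33,0]], turn=[[0,0,0],[0,0,0],[0,0,0],[0,0,0],[0,0,0]], fingers=[0.15,0.15,0.15,0.15,0.15])

```text
t: 5.55
tcp_pos: [0.5008, 0.1699, 0.0346]
eef_rot: [0.001, -3.133, 0.01]
wrist_force: [-6.5, -8.3, 4.6]
finger_gap: 0.208
gripper_force: 10.0
```

Call:
carry_out(offset=[[4,10,0],[6,20,0],[6,30,0],[6,30,0],[6,30,0]], turn=[[0,0,0],[0,0,0],[0,0,0],[0,0,0],[0,0,0]], fingers=[0.15,0.15,0.15,0.15,0.15])

```text
t: 6.05
tcp_pos: [0.4956, 0.2026, 0.034]
eef_rot: [0.001, -3.135, 0.0]
wrist_force: [-6.5, 2.6, 0.4]
finger_gap: 0.204
gripper_force: 10.0
```

Call:
carry_out(offset=[[0,0,0],[0,0,0],[0,0,0],[0,0,0]], turn=[[0,0,0],[0,0,0],[0,0,0],[0,0,0]], fingers=[0.6,0.6,0.6,0.6])

```text
t: 6.45
tcp_pos: [0.4994, 0.2023, 0.0358]
eef_rot: [0.0, 3.14, 0.001]
wrist_force: [-0.1, -0.6, 0.3]
finger_gap: 0.488
gripper_force: 0.0
```

Call:
carry_out(offset=[[0,0,-40],[0,0,-85],[0,0,-130],[0,0,-180],[0,0,-180]], turn=[[0,0,0],[0,0,0],[0,0,0],[0,0,0],[0,0,0]], fingers=[0.6,0.6,0.6,0.6,0.6])

```text
t: 6.95
tcp_pos: [0.5033, 0.2036, 0.2251]
eef_rot: [-0.0, 3.126, 0.007]
wrist_force: [1.1, 0.2, -0.0]
finger_gap: 0.598
gripper_force: 0.0
```

```bash
cat >> h.py <<'E'
def lever(d):
    P=cloud(d);z=P[...,2];m=(z>.0245)&(z<.031)&(P[...,0]<.64)&(P[...,0]>.47)&(P[...,1]>.1)&(P[...,1]<.3);q=P[m]
    r=cv2.minAreaRect(q[:,:2].astype(np.float32));m2=(z>.048)&(z<.060)&(P[...,0]<.64)&(P[...,0]>.47)&(P[...,1]>.1)&(P[...,1]<.3);k=P[m2].mean(0)
    kd=np.degrees(np.arctan2(k[1]-.197,k[0]-.5585))%360
    print('bar',np.round(r[0],4),np.round(r[1],4),round(r[2],1),'knob',k.round(4),'lever deg by knob',round(kd-174.95,1))
E
python3 - <<'E'
from h import *
w=snap('wrist');lever(w)
d=snap('top');lever(d);posts(d);print(w['state']['t'])
# gauge
P=cloud(w);
P=cloud(d);z=P[...,2];m=(z>.014)&(z<.023)&(P[...,0]<.74)&(P[...,0]>.5)&(P[...,1]>-.12)&(P[...,1]<.02)
r=cv2.minAreaRect(P[m][:,:2].astype(np.float32));print('gauge',r,m.sum())
go(.52,-.13,.32,90)
E
```

```text
bar [0.5578 0.1971] [0.0147 0.1394] 85.4 knob [0.4977 0.2013 0.0539] lever deg by knob 1.0
bar [0.556  0.1929] [0.1364 0.0129] 1.3 knob [0.4931 0.2021 0.053 ] lever deg by knob 0.6
post c [ 0.601 -0.201] len 0.114 w 0.013 yaw 3.2 z 0.011 px [360. 184.]
post c [ 0.448 -0.199] len 0.091 w 0.012 yaw -16.9 z 0.011 px [361. 237.]
post c [ 0.44  -0.269] len 0.090 w 0.012 yaw -4.8 z 0.011 px [385. 239.]
post c [ 0.444 -0.36 ] len 0.089 w 0.013 yaw -16.9 z 0.011 px [417. 237.]
6.95
gauge ((0.6172536015510559, -0.052708886563777924), (0.17225958406925201, 0.061692606657743454), 5.6902689933776855) 621
go off [ -20. -332. -103.] turn [ 0.001  0.004 -0.   ] cur yaw 90.0 -> 90.0 j6 -1.29 j1 0.29
```

Call:
carry_out(offset=[[0,-45,-50],[0,-90,-100],[0,-140,-100],[0,-190,-100],[0,-190,-100]], turn=[[0,0,0],[0,0,0],[0,0,0],[0,0,0],[0,0,0]], fingers=[0.6,0.6,0.6,0.6,0.6])

```text
t: 7.55
tcp_pos: [0.4983, 0.0095, 0.3142]
eef_rot: [-0.003, -3.14, 0.001]
wrist_force: [0.8, 0.2, 0.1]
finger_gap: 0.603
gripper_force: 0.0
```

Call:
carry_out(offset=[[20,-45,0],[40,-90,0],[40,-140,0],[40,-180,0],[40,-180,0]], turn=[[0,0,0],[0,0,0],[0,0,0],[0,0,0],[0,0,0]], fingers=[0.6,0.6,0.6,0.6,0.6])

```text
t: 8.05
tcp_pos: [0.4576, -0.1712, 0.3124]
eef_rot: [-0.009, -3.137, -0.001]
wrist_force: [0.9, 1.8, 0.0]
finger_gap: 0.598
gripper_force: 0.0
```

```bash
cat >> h.py <<'E'
def gauge(d):
    P=cloud(d);z=P[...,2];m=(z>.0155)&(z<.021)&(P[...,0]<.74)&(P[...,0]>.5)&(P[...,1]>-.12)&(P[...,1]<.02)
    r=cv2.minAreaRect(P[m][:,:2].astype(np.float32));print('gauge',r,m.sum())
E
python3 - <<'E'
from h import *
w=snap('wrist');save(w,'w2.png');print(w['state']['t'],w['state']['tcp_pos'])
gauge(w);posts(w)
for r in finder.tip_of('wrist','gauge_slot')[:2]: print(r)
E
```

```text
8.05 [ 0.45756163 -0.17118105  0.31238749]
gauge ((0.5593953132629395, -0.06075054034590721), (0.052289385348558426, 0.061916179955005646), 4.724748611450195) 917
post c [ 0.322 -0.3  ] len 0.094 w 0.013 yaw -76.2 z 0.012 px [230.  72.]
post c [ 0.44 -0.27] len 0.088 w 0.012 yaw -3.9 z 0.012 px [257. 157.]
post c [ 0.445 -0.36 ] len 0.089 w 0.014 yaw -17.1 z 0.012 px [197. 160.]
post c [ 0.449 -0.201] len 0.085 w 0.012 yaw -17.0 z 0.012 px [303. 162.]
post c [ 0.535 -0.066] len 0.063 w 0.017 yaw -70.6 z 0.011 px [389. 215.]
post c [ 0.603 -0.203] len 0.105 w 0.012 yaw 3.4 z 0.012 px [304. 255.]
{'xyz': [0.6179, -0.0526, 0.004], 'score': 0.79}
```

View pics/w2.png

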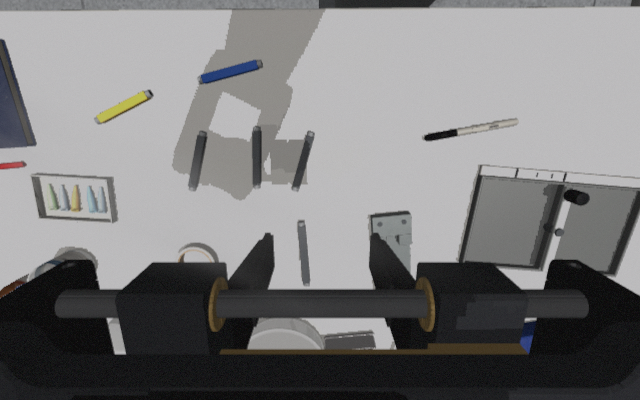

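The wrist view shows three posts at (197,160), (257,157) and (303,162) and the far one at (304,255). The gauge's front is at (390,222). I'm taking the post at (303,162) first.

Call:
carry_out(offset=[[9,-30,50],[9,-30,95],[9,-30,140],[9,-30,180],[9,-30,212]], turn=[[0,0,0.1],[0,0,0.2],[0,0,0.297],[0,0,0.297],[0,0,0.297]], fingers=[0.5,0.5,0.5,0.5,0.5])

```text
t: 8.65
tcp_pos: [0.4483, -0.1951, 0.0994]
eef_rot: [-0.461, -3.103, -0.003]
wrist_force: [0.1, 0.5, -0.3]
finger_gap: 0.497
gripper_force: 0.0
```

Call:
carry_out(offset=[[0,0,0],[0,0,0]], turn=[[0,0,0],[0,0,0]], fingers=[0.5,0.5])

```text
t: 8.85
tcp_pos: [0.4498, -0.1965, 0.1031]
eef_rot: [-0.462, -3.106, -0.001]
wrist_force: [0.9, 0.1, 1.4]
finger_gap: 0.502
gripper_force: 0.0
```

Run:
```python
from h import *
w=snap('wrist');print(w['state']['t'],w['state']['tcp_pos'])
posts(w,reg=(.35,.53,-.27,-.13));gauge(w)
X,Y=go(.449,-.201,.005,73)
```

```text
8.85 [ 0.44982128 -0.19646204  0.10306936]
post c [ 0.448 -0.201] len 0.092 w 0.011 yaw -16.8 z 0.012 px [318. 206.]
post c [ 0.436 -0.267] len 0.080 w 0.009 yaw -3.5 z 0.012 px [242. 215.]
gauge ((0.5585713386535645, -0.058173757046461105), (0.05182897299528122, 0.05706164613366127), 5.578444004058838) 1962
go off [  1.  -4. 100.] turn [-0.     0.002  0.001] cur yaw 73.1 -> 73.0 j6 -1.8 j1 -0.52
```

Call:
carry_out(offset=[[1,-4,40],[1,-4,75],[1,-4,97],[1,-4,97],[1,-4,97]], turn=[[0,0,0],[0,0,0],[0,0,0],[0,0,0],[0,0,0]], fingers=[0.5,0.5,0.5,0.5,0.5])

```text
t: 9.4
tcp_pos: [0.4494, -0.2019, 0.0085]
eef_rot: [0.463, 3.104, -0.002]
wrist_force: [0.3, -0.3, 0.8]
finger_gap: 0.503
gripper_force: 0.0
```

Call:
carry_out(offset=[[0,0,0],[0,0,0],[0,0,0],[0,0,0],[0,0,0]], turn=[[0,0,0],[0,0,0],[0,0,0],[0,0,0],[0,0,0]], fingers=[0.05,0.05,0.05,0.05,0.05], newtons=30)

```text
t: 9.9
tcp_pos: [0.4479, -0.2012, 0.0066]
eef_rot: [0.465, 3.107, -0.0]
wrist_force: [0.4, 0.2, -0.4]
finger_gap: 0.135
gripper_force: 0.3
```

Call:
carry_out(offset=[[0,0,-30],[0,0,-70],[0,0,-100],[0,0,-100]], turn=[[0,0,0],[0,0,0],[0,0,0],[0,0,0]], fingers=[0.05,0.05,0.05,0.05])

```text
t: 10.3
tcp_pos: [0.4507, -0.203, 0.1114]
eef_rot: [0.463, 3.098, -0.006]
wrist_force: [0.5, -0.1, -1.1]
finger_gap: 0.125
gripper_force: 30.0
```

Run:
```python
from h import *
s=telemetry.state();print(s['tcp_pos'],s['finger_gap'],s['gripper_force'])
go(.6185,-.055,.105,95.2)
```

```text
[ 0.45072463 -0.2029797   0.11144671] 0.12462829140208666 29.998984336853027
go off [-117.  191.    7.] turn [-0.004  0.009 -0.388] cur yaw 73.0 -> 95.2 j6 -1.81 j1 -0.53
```

Call:
carry_out(offset=[[-20,35,0],[-45,75,0],[-70,115,0],[-95,155,0],[-117,191,0]], turn=[[0,0,-0.1],[0,0,-0.2],[0,0,-0.3],[0,0,-0.388],[0,0,-0.388]], fingers=[0.05,0.05,0.05,0.05,0.05])

```text
t: 10.8
tcp_pos: [0.6159, -0.051, 0.1042]
eef_rot: [0.146, -3.136, -0.001]
wrist_force: [-0.4, -0.2, -0.3]
finger_gap: 0.121
gripper_force: 30.0
```

Call:
carry_out(offset=[[0,0,0],[0,0,0]], turn=[[0,0,0],[0,0,0]], fingers=[0.05,0.05])

```text
t: 11.0
tcp_pos: [0.6146, -0.052, 0.1041]
eef_rot: [0.146, -3.135, -0.001]
wrist_force: [-0.8, 0.1, -0.7]
finger_gap: 0.122
gripper_force: 30.0
```

Run:
```python
from h import *
w=snap('wrist');print(w['state']['t'],w['state']['tcp_pos'],w['state']['finger_gap']);save(w,'w3.png')
P=cloud(w);z=P[...,2];m=(z>.0145)&(z<.022)&(P[...,0]<.74)&(P[...,0]>.5)&(P[...,1]>-.12)&(P[...,1]<.02)
n,l,st,c=cv2.connectedComponentsWithStats(m.astype(np.uint8))
for i in range(1,n):
    if st[i,4]>300:
        r=cv2.minAreaRect(P[l==i][:,:2].astype(np.float32));print(np.round(r[0],4),np.round(r[1],4),round(r[2],1),st[i,4],c[i])
# held post
m=(z>.09)&(z<.14)&(abs(P[...,0]-.6185)<.08)&(abs(P[...,1]+.055)<.03)
r=cv2.minAreaRect(P[m][:,:2].astype(np.float32));print('held',r,m.sum(),np.percentile(z[m],[5,50,95]))
go(.6185,-.055,.105,95.2)
```

```text
11.0 [ 0.61463913 -0.05199074  0.10411998] 0.12229864141254167
[ 0.5595 -0.0604] [0.0519 0.062 ] 6.0 4363 [318.89388036 139.83864314]
held ((0.615932822227478, -0.05123516917228699), (0.09417399764060974, 0.029451120644807816), 14.581414222717285) 3357 [0.10683892 0.10921476 0.13574645]
go off [-4. -3. -1.] turn [ 0.    -0.003  0.001] cur yaw 95.2 -> 95.2 j6 -1.83 j1 -0.17
```

View pics/w3.png

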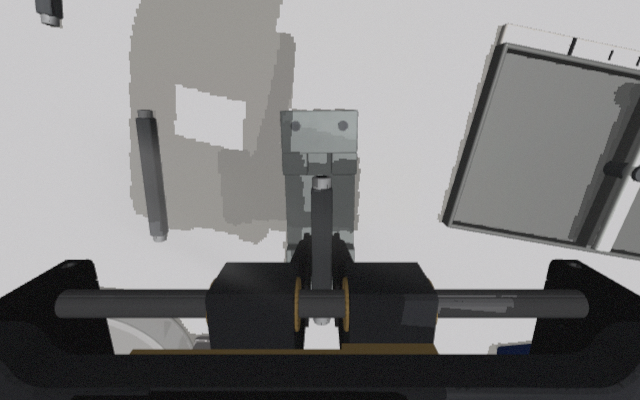

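The held post measures 94 mm and hangs over the gauge, with the slot at about (318,165). Lowering it into the slot.

Call:
carry_out(offset=[[-4,-2,30],[-4,-2,60],[-4,-2,73],[-4,-2,73]], turn=[[0,0,-0.007],[0,0,-0.007],[0,0,-0.007],[0,0,-0.007]], fingers=[0.05,0.05,0.05,0.05])

```text
t: 11.45
tcp_pos: [0.6165, -0.0549, 0.0302]
eef_rot: [0.152, -3.132, -0.002]
wrist_force: [0.1, -1.0, -0.6]
finger_gap: 0.126
gripper_force: 3.0
```

Run:
```python
from h import *
w=snap('wrist');print(w['state']['t'],w['state']['tcp_pos'],w['state']['wrist_force']);save(w,'w4.png')
P=cloud(w);z=P[...,2]
m=(z>.0145)&(z<.022)&(P[...,0]<.74)&(P[...,0]>.5)&(P[...,1]>-.12)&(P[...,1]<.02)
r=cv2.minAreaRect(P[m][:,:2].astype(np.float32));print(r)
go(.6185,-.0545,.013,95.6)
```

```text
11.45 [ 0.61652743 -0.05486872  0.03023259] [ 0.0820142  -1.04640838 -0.63977582]
((0.6153339147567749, -0.05482286214828491), (0.1645820289850235, 0.0621773786842823), 5.587055683135986)
go off [-0.  0. 19.] turn [ 0.001 -0.002 -0.001] cur yaw 95.6 -> 95.6 j6 -1.84 j1 -0.18
```

View pics/w4.png

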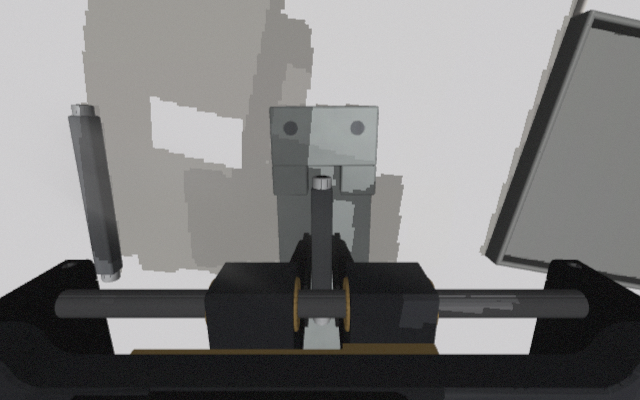

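Call:
carry_out(offset=[[-1,1,8],[-1,1,14],[-1,1,18],[-1,1,18]], turn=[[0,0,0],[0,0,0],[0,0,0],[0,0,0]], fingers=[0.05,0.05,0.05,0.05])

```text
t: 11.9
tcp_pos: [0.6202, -0.0532, 0.0148]
eef_rot: [0.154, -3.137, -0.0]
wrist_force: [-0.6, 1.3, -0.9]
finger_gap: 0.12
gripper_force: 30.0
```

Call:
carry_out(offset=[[0,0,0],[0,0,0],[0,0,0]], turn=[[0,0,0],[0,0,0],[0,0,0]], fingers=[0.3,0.3,0.3])

```text
t: 12.2
tcp_pos: [0.621, -0.0533, 0.0158]
eef_rot: [-0.154, 3.137, -0.0]
wrist_force: [0.2, 0.3, 1.2]
finger_gap: 0.285
gripper_force: 0.0
```

```bash
cat >> h.py <<'E'
def ingauge(w):
    P=cloud(w);z=P[...,2];dx=P[...,0]-.6188;dy=P[...,1]+.0546;a=np.radians(5.6)
    gx=dx*np.cos(a)+dy*np.sin(a);gy=-dx*np.sin(a)+dy*np.cos(a)
    m=(w['image'].max(-1)<130)&(abs(gy)<.009)&(gx<-.014)&(gx>-.058)&(z<.05)
    print('t',w['state']['t'],'tcp',w['state']['tcp_pos'].round(4),'F',w['state']['wrist_force'].round(1),'post top z',np.percentile(z[m],[10,50,90]).round(4) if m.any() else None,m.sum(),'gx min',np.percentile(gx[m],2).round(4),'gy',np.median(gy[m]).round(4))
E
python3 - <<'E'
from h import *
w=snap('wrist');ingauge(w)
E
```

```text
t 12.2 tcp [ 0.621  -0.0533  0.0158] F [0.2 0.3 1.2] post top z [0.0038 0.0155 0.0172] 1628 gx min -0.0565 gy -0.0006
```

The post dropped in (top at 16 mm), so it's short. Regrasping and lifting.

Call:
carry_out(offset=[[0,0,4],[0,0,6],[0,0,6]], turn=[[0,0,0],[0,0,0],[0,0,0]], fingers=[0.3,0.3,0.3])

```text
t: 12.55
tcp_pos: [0.62, -0.0532, 0.0086]
eef_rot: [0.154, -3.137, -0.0]
wrist_force: [0.5, 0.1, 0.8]
finger_gap: 0.298
gripper_force: 0.0
```

Call:
carry_out(offset=[[0,0,0],[0,0,0],[0,0,0],[0,0,0]], turn=[[0,0,0],[0,0,0],[0,0,0],[0,0,0]], fingers=[0.05,0.05,0.05,0.05], newtons=30)

```text
t: 12.95
tcp_pos: [0.6206, -0.0533, 0.0093]
eef_rot: [-0.154, 3.138, -0.0]
wrist_force: [-0.5, 0.2, 0.6]
finger_gap: 0.119
gripper_force: 30.0
```

Call:
carry_out(offset=[[0,0,-30],[0,0,-70],[0,0,-110],[0,0,-110]], turn=[[0,0,0],[0,0,0],[0,0,0],[0,0,0]], fingers=[0.05,0.05,0.05,0.05])

```text
t: 13.35
tcp_pos: [0.625, -0.054, 0.127]
eef_rot: [-0.154, 3.125, -0.004]
wrist_force: [0.3, 0.9, -0.1]
finger_gap: 0.117
gripper_force: 30.0
```

Run:
```python
from h import *
s=telemetry.state();print(s['tcp_pos'],s['finger_gap'],s['gripper_force'])
go(.5668,.2906,.12,84.95)
```

```text
[ 0.62498878 -0.05402882  0.12700291] 0.11675396371029402 29.999765753746033
go off [ 24. 349.   6.] turn [-0.002  0.013  0.186] cur yaw 95.6 -> 85.0 j6 -1.84 j1 -0.17
```

Call:
carry_out(offset=[[2,35,0],[4,75,0],[7,115,0],[9,155,0],[10,175,0]], turn=[[0,0,0],[0,0,0],[0,0,0],[0,0,0],[0,0,0]], fingers=[0.05,0.05,0.05,0.05,0.05])

```text
t: 13.85
tcp_pos: [0.592, 0.1226, 0.1182]
eef_rot: [0.157, -3.136, -0.001]
wrist_force: [-0.2, -0.5, -0.8]
finger_gap: 0.119
gripper_force: 30.0
```

Call:
carry_out(offset=[[2,40,0],[4,80,0],[7,120,0],[9,155,0],[10,173,0]], turn=[[0,0,0.1],[0,0,0.186],[0,0,0.186],[0,0,0.186],[0,0,0.186]], fingers=[0.05,0.05,0.05,0.05,0.05])

```text
t: 14.35
tcp_pos: [0.5652, 0.2933, 0.1182]
eef_rot: [-0.134, -3.137, 0.0]
wrist_force: [-0.4, -0.5, -0.9]
finger_gap: 0.121
gripper_force: 30.0
```

Call:
carry_out(offset=[[0,0,0],[0,0,0]], turn=[[0,0,0],[0,0,0]], fingers=[0.05,0.05])

```text
t: 14.55
tcp_pos: [0.5663, 0.2904, 0.1186]
eef_rot: [-0.137, -3.138, 0.002]
wrist_force: [0.0, -0.6, -1.4]
finger_gap: 0.12
gripper_force: 30.0
```

Run:
```python
from h import *
s=telemetry.state();print(s['t'],s['tcp_pos'],s['finger_gap'],s['gripper_force'])
go(.5668,.2906,.011,84.95)
```

```text
14.55 [0.56631835 0.29042001 0.1185654 ] 0.12031003888945463 29.999815821647644
go off [ -1.   0. 108.] turn [-0.001 -0.001  0.001] cur yaw 85.0 -> 85.0 j6 -1.09 j1 0.39
```

Call:
carry_out(offset=[[0,0,40],[0,0,75],[0,0,98],[0,0,108],[0,0,108]], turn=[[0,0,0],[0,0,0],[0,0,0],[0,0,0],[0,0,0]], fingers=[0.05,0.05,0.05,0.05,0.05])

```text
t: 15.05
tcp_pos: [0.5663, 0.2894, 0.0102]
eef_rot: [-0.14, -3.136, 0.002]
wrist_force: [-0.4, -0.3, -1.1]
finger_gap: 0.122
gripper_force: 30.0
```

Call:
carry_out(offset=[[0,0,0],[0,0,0],[0,0,0],[0,0,0]], turn=[[0,0,0],[0,0,0],[0,0,0],[0,0,0]], fingers=[0.22,0.22,0.22,0.22])

```text
t: 15.45
tcp_pos: [0.5671, 0.2913, 0.0122]
eef_rot: [0.138, 3.137, 0.001]
wrist_force: [-0.8, -0.1, 0.5]
finger_gap: 0.22
gripper_force: 0.0
```

Call:
carry_out(offset=[[0,0,-30],[0,0,-75],[0,0,-120],[0,0,-170],[0,0,-220]], turn=[[0,0,0],[0,0,0],[0,0,0],[0,0,0],[0,0,0]], fingers=[0.22,0.22,0.4,0.5,0.5])

```text
t: 15.95
tcp_pos: [0.5661, 0.291, 0.2334]
eef_rot: [0.137, 3.138, 0.0]
wrist_force: [1.0, 0.8, -0.8]
finger_gap: 0.417
gripper_force: 0.0
```

```bash
cat >> h.py <<'E'
def intray(d):
    P=cloud(d);dx=P[...,0]-.5585;dy=P[...,1]-.197;a=np.radians(-5.05)
    tx=dx*np.cos(a)+dy*np.sin(a);ty=-dx*np.sin(a)+dy*np.cos(a);z=P[...,2]
    m=(abs(tx)<.069)&(abs(ty)>.012)&(abs(ty)<.122)&(z>.0085)&(z<.022)
    n,l,st,c=cv2.connectedComponentsWithStats(m.astype(np.uint8))
    for i in range(1,n):
        if st[i,4]>60:
            k=l==i;r=cv2.minAreaRect(np.column_stack([tx[k],ty[k]]).astype(np.float32))
            print('in tray c',np.round(r[0],4),'size',np.round(r[1],4),round(r[2],1),'z',np.percentile(z[k],[5,50,95]).round(4))
E
python3 - <<'E'
from h import *
w=snap('wrist');intray(w);lever(w)
d=snap('top');posts(d)
s=telemetry.state();print(s['t'],s['tcp_pos'])
go(.44,-.27,.23,86)
E
```

```text
in tray c [0.0021 0.0922] size [0.0939 0.0105] 0.2 z [0.0129 0.015  0.0164]
bar [0.5583 0.1974] [0.0156 0.1384] 85.2 knob [0.4982 0.2022 0.0538] lever deg by knob 0.1
post c [ 0.601 -0.201] len 0.114 w 0.013 yaw 2.8 z 0.011 px [360. 184.]
post c [ 0.446 -0.36 ] len 0.092 w 0.013 yaw -16.9 z 0.011 px [418. 237.]
post c [ 0.44  -0.269] len 0.090 w 0.012 yaw -4.7 z 0.011 px [386. 239.]
16.05 [0.57054862 0.29291547 0.24243108]
go off [  81. -572.    7.] turn [ 0.008  0.015 -0.018] cur yaw 85.0 -> 86.0 j6 -1.09 j1 0.39
```

The first post lies in the left compartment and the lever is at 0. Next is the post at (0.440, -0.270).

Call:
carry_out(offset=[[6,-40,0],[12,-85,0],[18,-130,0],[24,-175,0],[28,-200,0]], turn=[[0,0,0],[0,0,0],[0,0,0],[0,0,0],[0,0,0]], fingers=[0.5,0.5,0.5,0.5,0.5])

```text
t: 16.55
tcp_pos: [0.5201, 0.0919, 0.231]
eef_rot: [0.14, 3.138, -0.001]
wrist_force: [-0.1, -0.1, -0.4]
finger_gap: 0.501
gripper_force: 0.0
```

Call:
carry_out(offset=[[6,-45,0],[12,-90,0],[18,-135,0],[24,-175,0],[28,-200,0]], turn=[[0,0,0],[0,0,0],[0,0,0],[0,0,0],[0,0,0]], fingers=[0.5,0.5,0.5,0.5,0.5])

```text
t: 17.05
tcp_pos: [0.4748, -0.1047, 0.2312]
eef_rot: [0.141, 3.138, -0.001]
wrist_force: [-0.2, 0.5, 0.3]
finger_gap: 0.496
gripper_force: 0.0
```

Call:
carry_out(offset=[[6,-45,20],[12,-90,50],[18,-135,80],[24,-170,110],[24,-172,130]], turn=[[0,0,0],[0,0,0],[0,0,0],[0,0,0],[0,0,0]], fingers=[0.5,0.5,0.5,0.5,0.5])

```text
t: 17.55
tcp_pos: [0.4349, -0.2744, 0.0993]
eef_rot: [-0.144, -3.137, 0.0]
wrist_force: [1.0, 1.1, 1.2]
finger_gap: 0.501
gripper_force: 0.0
```

Call:
carry_out(offset=[[0,0,0],[0,0,0]], turn=[[0,0,0],[0,0,0]], fingers=[0.5,0.5])

```text
t: 17.75
tcp_pos: [0.4366, -0.2714, 0.1012]
eef_rot: [-0.138, -3.138, -0.001]
wrist_force: [0.8, 0.2, 0.3]
finger_gap: 0.501
gripper_force: 0.0
```

Run:
```python
from h import *
w=snap('wrist');print(w['state']['t'],w['state']['tcp_pos'])
posts(w,reg=(.35,.53,-.41,-.13))
go(.44,-.27,.006,85.5)
```

```text
17.75 [ 0.43656871 -0.27137279  0.10123945]
post c [ 0.44  -0.272] len 0.091 w 0.012 yaw -4.6 z 0.012 px [323. 212.]
post c [ 0.441 -0.36 ] len 0.083 w 0.013 yaw -16.9 z 0.012 px [224. 221.]
go off [-2.  2. 96.] turn [-0.001  0.001 -0.009] cur yaw 85.0 -> 85.5 j6 -2.14 j1 -0.66
```

Call:
carry_out(offset=[[-2,1,40],[-2,1,75],[-2,1,95],[-2,1,95],[-2,1,95]], turn=[[0,0,0],[0,0,0],[0,0,0],[0,0,0],[0,0,0]], fingers=[0.5,0.5,0.5,0.5,0.5])

```text
t: 18.3
tcp_pos: [0.4402, -0.271, 0.0081]
eef_rot: [0.136, 3.136, -0.002]
wrist_force: [-0.2, -0.1, 0.5]
finger_gap: 0.498
gripper_force: 0.0
```

Call:
carry_out(offset=[[0,0,0],[0,0,0],[0,0,0],[0,0,0],[0,0,0]], turn=[[0,0,0],[0,0,0],[0,0,0],[0,0,0],[0,0,0]], fingers=[0.05,0.05,0.05,0.05,0.05], newtons=30)

```text
t: 18.8
tcp_pos: [0.4388, -0.2709, 0.0065]
eef_rot: [0.138, 3.138, -0.0]
wrist_force: [0.6, 0.8, 0.4]
finger_gap: 0.135
gripper_force: 0.3
```

Call:
carry_out(offset=[[0,0,-30],[0,0,-70],[0,0,-100],[0,0,-100]], turn=[[0,0,0],[0,0,0],[0,0,0],[0,0,0]], fingers=[0.05,0.05,0.05,0.05])

```text
t: 19.2
tcp_pos: [0.4415, -0.2731, 0.1115]
eef_rot: [0.138, 3.131, -0.009]
wrist_force: [0.3, -0.8, -0.2]
finger_gap: 0.122
gripper_force: 30.0
```

Call:
carry_out(offset=[[-20,30,0],[-45,60,0],[-65,90,0],[-80,116,0]], turn=[[0,0,0],[0,0,0],[0,0,0],[0,0,0]], fingers=[0.05,0.05,0.05,0.05])

```text
t: 19.6
tcp_pos: [0.5287, -0.1607, 0.1045]
eef_rot: [-0.137, -3.136, -0.001]
wrist_force: [-0.9, -0.9, -1.1]
finger_gap: 0.125
gripper_force: 30.0
```

Call:
carry_out(offset=[[-20,30,0],[-45,60,0],[-65,90,0],[-80,115,0],[-80,115,0]], turn=[[0,0,-0.09],[0,0,-0.185],[0,0,-0.185],[0,0,-0.185],[0,0,-0.185]], fingers=[0.05,0.05,0.05,0.05,0.05])

```text
t: 20.1
tcp_pos: [0.6189, -0.052, 0.1043]
eef_rot: [0.158, -3.136, -0.002]
wrist_force: [0.7, -0.4, -1.1]
finger_gap: 0.123
gripper_force: 30.0
```

Call:
carry_out(offset=[[0,0,0],[0,0,0]], turn=[[0,0,0],[0,0,0]], fingers=[0.05,0.05])

```text
t: 20.3
tcp_pos: [0.6172, -0.0554, 0.105]
eef_rot: [0.152, -3.136, -0.0]
wrist_force: [-0.8, 0.5, -1.4]
finger_gap: 0.121
gripper_force: 30.0
```

```bash
cat >> h.py <<'E'
def held(w):
    P=cloud(w);z=P[...,2];t=w['state']['tcp_pos'];a=np.radians(5.6);dx=P[...,0]-t[0];dy=P[...,1]-t[1]
    gx=dx*np.cos(a)+dy*np.sin(a);gy=-dx*np.sin(a)+dy*np.cos(a)
    m=(abs(z-t[2])<.012)&(abs(gy)<.012)&(gx<-.013)&(gx>-.09);print('held near end gx',np.percentile(gx[m],1).round(4) if m.any() else None,'z',np.median(z[m]).round(4))
E
python3 - <<'E'
from h import *
w=snap('wrist');print(w['state']['t'],w['state']['tcp_pos'],w['state']['finger_gap'],w['state']['gripper_force'])
held(w)
go(.6185,-.0545,.013,95.6)
E
```

```text
20.3 [ 0.61724625 -0.05536617  0.10500779] 0.12147350718181418 29.9736750125885
held near end gx -0.043 z 0.11
go off [-1.  1. 92.] turn [ 0.    -0.002 -0.002] cur yaw 95.5 -> 95.6 j6 -1.84 j1 -0.18
```

Call:
carry_out(offset=[[0,1,40],[0,1,70],[0,1,82],[0,1,91],[0,1,91]], turn=[[0,0,0],[0,0,0],[0,0,0],[0,0,0],[0,0,0]], fingers=[0.05,0.05,0.05,0.05,0.05])

```text
t: 20.85
tcp_pos: [0.6178, -0.0543, 0.0148]
eef_rot: [0.151, -3.137, -0.0]
wrist_force: [-0.7, -0.9, -0.4]
finger_gap: 0.117
gripper_force: 30.0
```

Call:
carry_out(offset=[[0,0,0],[0,0,0],[0,0,0]], turn=[[0,0,0],[0,0,0],[0,0,0]], fingers=[0.3,0.3,0.3])

```text
t: 21.15
tcp_pos: [0.6196, -0.054, 0.017]
eef_rot: [-0.153, 3.135, -0.001]
wrist_force: [0.3, -0.4, -0.7]
finger_gap: 0.285
gripper_force: 0.0
```

Run:
```python
from h import *
w=snap('wrist');ingauge(w)
```

```text
t 21.15 tcp [ 0.6196 -0.054   0.017 ] F [ 0.3 -0.4 -0.7] post top z [0.0038 0.0154 0.0169] 1595 gx min -0.0553 gy -0.0005
```

This one is short too. Moving it to the left compartment, second place.

Call:
carry_out(offset=[[0,0,4],[0,0,6],[0,0,6]], turn=[[0,0,0],[0,0,0],[0,0,0]], fingers=[0.3,0.3,0.3])

```text
t: 21.5
tcp_pos: [0.6178, -0.0537, 0.0087]
eef_rot: [0.153, -3.137, -0.0]
wrist_force: [-0.1, -0.4, 0.5]
finger_gap: 0.296
gripper_force: 0.0
```

Call:
carry_out(offset=[[0,0,0],[0,0,0],[0,0,0],[0,0,0]], turn=[[0,0,0],[0,0,0],[0,0,0],[0,0,0]], fingers=[0.05,0.05,0.05,0.05], newtons=30)

```text
t: 21.9
tcp_pos: [0.6183, -0.0538, 0.0093]
eef_rot: [-0.153, 3.138, -0.0]
wrist_force: [0.8, -0.7, -0.2]
finger_gap: 0.122
gripper_force: 30.0
```

Call:
carry_out(offset=[[0,0,-30],[0,0,-70],[0,0,-110],[0,0,-110]], turn=[[0,0,0],[0,0,0],[0,0,0],[0,0,0]], fingers=[0.05,0.05,0.05,0.05])

```text
t: 22.3
tcp_pos: [0.6227, -0.0545, 0.1269]
eef_rot: [-0.152, 3.126, -0.004]
wrist_force: [1.1, -1.1, -0.1]
finger_gap: 0.123
gripper_force: 30.0
```

Call:
carry_out(offset=[[2,35,0],[5,75,0],[8,115,0],[11,145,0],[12,160,0]], turn=[[0,0,0],[0,0,0],[0,0,0],[0,0,0],[0,0,0]], fingers=[0.05,0.05,0.05,0.05,0.05])

```text
t: 22.8
tcp_pos: [0.5895, 0.1064, 0.1181]
eef_rot: [0.156, -3.136, -0.0]
wrist_force: [1.0, 0.1, -0.6]
finger_gap: 0.121
gripper_force: 30.0
```

Call:
carry_out(offset=[[2,40,0],[5,80,0],[8,115,0],[11,145,0],[12,159,0]], turn=[[0,0,0.1],[0,0,0.186],[0,0,0.186],[0,0,0.186],[0,0,0.186]], fingers=[0.05,0.05,0.05,0.05,0.05])

```text
t: 23.3
tcp_pos: [0.5628, 0.2628, 0.1185]
eef_rot: [-0.137, -3.138, 0.001]
wrist_force: [0.5, -0.5, -1.5]
finger_gap: 0.116
gripper_force: 30.0
```

Call:
carry_out(offset=[[0,0,0],[0,0,0]], turn=[[0,0,0],[0,0,0]], fingers=[0.05,0.05])

```text
t: 23.5
tcp_pos: [0.5637, 0.2603, 0.1188]
eef_rot: [-0.14, -3.138, 0.002]
wrist_force: [-0.3, 0.0, -0.1]
finger_gap: 0.122
gripper_force: 30.0
```

Run:
```python
from h import *
s=telemetry.state();print(s['t'],s['tcp_pos'],s['finger_gap'],s['gripper_force'])
go(.5641,.2608,.011,84.95)
```

```text
23.5 [0.56365273 0.26030708 0.11884287] 0.1215447371377346 29.999158680438995
go off [ -0.   1. 108.] turn [-0.001 -0.    -0.001] cur yaw 84.9 -> 85.0 j6 -1.13 j1 0.35
```

Call:
carry_out(offset=[[0,0,40],[0,0,75],[0,0,98],[0,0,108],[0,0,108]], turn=[[0,0,0],[0,0,0],[0,0,0],[0,0,0],[0,0,0]], fingers=[0.05,0.05,0.05,0.05,0.05])

```text
t: 24.0
tcp_pos: [0.5633, 0.2597, 0.0103]
eef_rot: [-0.142, -3.137, 0.002]
wrist_force: [-0.6, 0.3, -0.7]
finger_gap: 0.121
gripper_force: 30.0
```

Call:
carry_out(offset=[[0,0,0],[0,0,0],[0,0,0],[0,0,0]], turn=[[0,0,0],[0,0,0],[0,0,0],[0,0,0]], fingers=[0.2,0.2,0.2,0.2])

```text
t: 24.4
tcp_pos: [0.5641, 0.2616, 0.0123]
eef_rot: [0.139, 3.137, 0.001]
wrist_force: [0.4, 0.2, 0.1]
finger_gap: 0.198
gripper_force: 0.0
```

Call:
carry_out(offset=[[0,0,-30],[0,0,-75],[0,0,-120],[0,0,-170],[0,0,-220]], turn=[[0,0,0],[0,0,0],[0,0,0],[0,0,0],[0,0,0]], fingers=[0.2,0.2,0.4,0.5,0.5])

```text
t: 24.9
tcp_pos: [0.563, 0.2613, 0.2334]
eef_rot: [0.139, 3.138, 0.0]
wrist_force: [0.5, 0.7, 0.2]
finger_gap: 0.396
gripper_force: 0.0
```

Run:
```python
from h import *
w=snap('wrist');intray(w);lever(w)
d=snap('top');posts(d)
s=telemetry.state();print(s['t'],s['tcp_pos'])
go(.446,-.361,.23,73)
```

```text
in tray c [0.0019 0.0924] size [0.0937 0.0117] 0.9 z [0.0129 0.0149 0.0162]
in tray c [0.0047 0.0619] size [0.0931 0.0115] 0.1 z [0.0131 0.015  0.0164]
bar [0.5585 0.1972] [0.0164 0.1398] 84.5 knob [0.4983 0.2019 0.0538] lever deg by knob 0.4
post c [ 0.601 -0.201] len 0.114 w 0.013 yaw 3.2 z 0.011 px [360. 184.]
post c [ 0.444 -0.359] len 0.089 w 0.014 yaw -16.8 z 0.011 px [417. 237.]
25.0 [0.56755094 0.26303687 0.24230194]
go off [  66. -632.    7.] turn [0.009 0.015 0.208] cur yaw 84.9 -> 73.0 j6 -1.13 j1 0.35
```

Third post, at (0.446, -0.360).

Call:
carry_out(offset=[[5,-42,0],[9,-84,0],[13,-126,0],[18,-168,0],[22,-211,0]], turn=[[0,0,0],[0,0,0],[0,0,0],[0,0,0],[0,0,0]], fingers=[0.5,0.5,0.5,0.5,0.5])

```text
t: 25.5
tcp_pos: [0.5221, 0.0518, 0.2311]
eef_rot: [0.138, 3.138, -0.0]
wrist_force: [0.6, -0.7, -0.3]
finger_gap: 0.501
gripper_force: 0.0
```

Call:
carry_out(offset=[[5,-42,0],[9,-84,0],[13,-126,0],[18,-168,0],[22,-211,0]], turn=[[0,0,0],[0,0,0],[0,0,0],[0,0,0],[0,0,0]], fingers=[0.5,0.5,0.5,0.5,0.5])

```text
t: 26.0
tcp_pos: [0.4815, -0.1565, 0.2313]
eef_rot: [0.139, 3.138, -0.0]
wrist_force: [1.0, -0.6, 0.7]
finger_gap: 0.5
gripper_force: 0.0
```

Call:
carry_out(offset=[[5,-42,0],[9,-84,20],[13,-126,45],[18,-168,65],[22,-211,80]], turn=[[0,0,0.05],[0,0,0.1],[0,0,0.15],[0,0,0.2],[0,0,0.208]], fingers=[0.5,0.5,0.5,0.5,0.5])

```text
t: 26.5
tcp_pos: [0.4404, -0.3643, 0.1495]
eef_rot: [-0.466, -3.106, -0.002]
wrist_force: [1.0, 0.0, 0.5]
finger_gap: 0.5
gripper_force: 0.0
```

Call:
carry_out(offset=[[0,0,40],[0,0,50],[0,0,50],[0,0,50]], turn=[[0,0,0],[0,0,0],[0,0,0],[0,0,0]], fingers=[0.5,0.5,0.5,0.5])

```text
t: 26.9
tcp_pos: [0.4423, -0.363, 0.1024]
eef_rot: [0.463, 3.106, -0.001]
wrist_force: [-0.1, 0.0, 0.5]
finger_gap: 0.498
gripper_force: 0.0
```

Run:
```python
from h import *
w=snap('wrist');print(w['state']['t'],w['state']['tcp_pos'])
posts(w,reg=(.35,.53,-.45,-.25))
go(.445,-.361,.006,73)
```

```text
26.9 [ 0.44226904 -0.3629786   0.10238435]
post c [ 0.445 -0.362] len 0.090 w 0.011 yaw -17.1 z 0.012 px [325. 209.]
go off [-1.  3. 97.] turn [-0.001  0.003  0.001] cur yaw 73.1 -> 73.0 j6 -2.06 j1 -0.78
```

Call:
carry_out(offset=[[-2,2,40],[-2,2,75],[-2,2,96],[-2,2,96],[-2,2,96]], turn=[[0,0,0],[0,0,0],[0,0,0],[0,0,0],[0,0,0]], fingers=[0.5,0.5,0.5,0.5,0.5])

```text
t: 27.45
tcp_pos: [0.4453, -0.3625, 0.0072]
eef_rot: [0.463, 3.105, -0.002]
wrist_force: [0.4, -0.4, 1.5]
finger_gap: 0.499
gripper_force: 0.0
```

Call:
carry_out(offset=[[0,0,0],[0,0,0],[0,0,0],[0,0,0],[0,0,0]], turn=[[0,0,0],[0,0,0],[0,0,0],[0,0,0],[0,0,0]], fingers=[0.05,0.05,0.05,0.05,0.05], newtons=30)

```text
t: 27.95
tcp_pos: [0.4442, -0.3621, 0.0056]
eef_rot: [0.465, 3.107, -0.0]
wrist_force: [0.3, -0.1, 0.5]
finger_gap: 0.135
gripper_force: 0.2
```

Call:
carry_out(offset=[[0,0,-30],[0,0,-70],[0,0,-100],[0,0,-100]], turn=[[0,0,0],[0,0,0],[0,0,0],[0,0,0]], fingers=[0.05,0.05,0.05,0.05])

```text
t: 28.35
tcp_pos: [0.4467, -0.3645, 0.111]
eef_rot: [0.463, 3.099, -0.009]
wrist_force: [-0.0, 0.1, -1.0]
finger_gap: 0.121
gripper_force: 30.0
```

Call:
carry_out(offset=[[-8,35,0],[-16,70,0],[-24,105,0],[-32,140,0],[-38,172,0]], turn=[[0,0,0],[0,0,0],[0,0,0],[0,0,0],[0,0,0]], fingers=[0.05,0.05,0.05,0.05,0.05])

```text
t: 28.85
tcp_pos: [0.5305, -0.2068, 0.1037]
eef_rot: [-0.464, -3.105, -0.001]
wrist_force: [-0.2, 0.2, -0.4]
finger_gap: 0.125
gripper_force: 30.0
```

Call:
carry_out(offset=[[-8,35,0],[-16,70,0],[-24,105,0],[-32,140,0],[-38,172,0]], turn=[[0,0,-0.1],[0,0,-0.2],[0,0,-0.3],[0,0,-0.393],[0,0,-0.393]], fingers=[0.05,0.05,0.05,0.05,0.05])

```text
t: 29.35
tcp_pos: [0.6171, -0.0536, 0.1035]
eef_rot: [0.154, -3.136, -0.001]
wrist_force: [-0.4, -0.9, -0.8]
finger_gap: 0.124
gripper_force: 30.0
```

Call:
carry_out(offset=[[0,0,0],[0,0,0],[0,0,0]], turn=[[0,0,0],[0,0,0],[0,0,0]], fingers=[0.05,0.05,0.05])

```text
t: 29.65
tcp_pos: [0.6164, -0.0559, 0.1042]
eef_rot: [0.15, -3.136, -0.0]
wrist_force: [-0.5, -0.2, -0.4]
finger_gap: 0.12
gripper_force: 30.0
```

Run:
```python
from h import *
w=snap('wrist');print(w['state']['t'],w['state']['tcp_pos'],w['state']['finger_gap'],w['state']['gripper_force'])
held(w)
go(.618,-.0545,.014,95.6)
```

```text
29.65 [ 0.61641933 -0.05588276  0.10421359] 0.12000691066095116 29.996841251850128
held near end gx -0.0433 z 0.11
go off [-2.  2. 90.] turn [ 0.    -0.001 -0.003] cur yaw 95.4 -> 95.6 j6 -1.84 j1 -0.18
```

Call:
carry_out(offset=[[-1,1,40],[-1,1,70],[-1,1,82],[-1,1,90],[-1,1,90]], turn=[[0,0,0],[0,0,-0.003],[0,0,-0.003],[0,0,-0.003],[0,0,-0.003]], fingers=[0.05,0.05,0.05,0.05,0.05])

```text
t: 30.2
tcp_pos: [0.6179, -0.0547, 0.0149]
eef_rot: [0.154, -3.137, -0.0]
wrist_force: [-0.5, 0.0, -0.6]
finger_gap: 0.127
gripper_force: 30.0
```

Call:
carry_out(offset=[[0,0,0],[0,0,0],[0,0,0]], turn=[[0,0,0],[0,0,0],[0,0,0]], fingers=[0.3,0.3,0.3])

```text
t: 30.5
tcp_pos: [0.6195, -0.0544, 0.017]
eef_rot: [-0.156, 3.135, -0.001]
wrist_force: [0.3, 0.4, 0.4]
finger_gap: 0.281
gripper_force: 0.0
```

Run:
```python
from h import *
w=snap('wrist');ingauge(w)
```

```text
t 30.5 tcp [ 0.6195 -0.0544  0.017 ] F [0.3 0.4 0.4] post top z [0.0038 0.0153 0.0168] 1578 gx min -0.0554 gy -0.0003
```

Short as well. Moving it to the third left place.

Call:
carry_out(offset=[[0,0,4],[0,0,6],[0,0,6]], turn=[[0,0,0],[0,0,0],[0,0,0]], fingers=[0.3,0.3,0.3])

```text
t: 30.85
tcp_pos: [0.6177, -0.0541, 0.0086]
eef_rot: [0.156, -3.137, -0.0]
wrist_force: [-0.0, 0.1, 0.3]
finger_gap: 0.299
gripper_force: 0.0
```

Call:
carry_out(offset=[[0,0,0],[0,0,0],[0,0,0],[0,0,0]], turn=[[0,0,0],[0,0,0],[0,0,0],[0,0,0]], fingers=[0.05,0.05,0.05,0.05], newtons=30)

```text
t: 31.25
tcp_pos: [0.6183, -0.0541, 0.0093]
eef_rot: [-0.156, 3.138, -0.0]
wrist_force: [0.1, 0.1, 0.0]
finger_gap: 0.122
gripper_force: 30.0
```

Call:
carry_out(offset=[[0,0,-30],[0,0,-70],[0,0,-110],[0,0,-110]], turn=[[0,0,0],[0,0,0],[0,0,0],[0,0,0]], fingers=[0.05,0.05,0.05,0.05])

```text
t: 31.65
tcp_pos: [0.6227, -0.0549, 0.127]
eef_rot: [-0.155, 3.125, -0.004]
wrist_force: [1.3, 0.0, 0.2]
finger_gap: 0.123
gripper_force: 30.0
```

Call:
carry_out(offset=[[3,32,0],[6,64,0],[9,96,0],[12,128,0],[15,145,0]], turn=[[0,0,0],[0,0,0],[0,0,0],[0,0,0],[0,0,0]], fingers=[0.05,0.05,0.05,0.05,0.05])

```text
t: 32.15
tcp_pos: [0.5878, 0.0906, 0.1182]
eef_rot: [0.158, -3.136, -0.0]
wrist_force: [0.2, 0.0, -0.4]
finger_gap: 0.125
gripper_force: 30.0
```

Call:
carry_out(offset=[[3,32,0],[6,64,0],[9,96,0],[12,128,0],[15,145,0]], turn=[[0,0,0.1],[0,0,0.186],[0,0,0.186],[0,0,0.186],[0,0,0.186]], fingers=[0.05,0.05,0.05,0.05,0.05])

```text
t: 32.65
tcp_pos: [0.559, 0.233, 0.1186]
eef_rot: [-0.134, -3.138, 0.0]
wrist_force: [0.1, -0.1, -0.8]
finger_gap: 0.12
gripper_force: 30.0
```

Call:
carry_out(offset=[[0,0,0],[0,0,0]], turn=[[0,0,0],[0,0,0]], fingers=[0.05,0.05])

```text
t: 32.85
tcp_pos: [0.5596, 0.2308, 0.1188]
eef_rot: [-0.136, -3.138, 0.002]
wrist_force: [-1.0, -0.1, -0.5]
finger_gap: 0.119
gripper_force: 30.0
```

Run:
```python
from h import *
s=telemetry.state();print(s['t'],s['tcp_pos'],s['finger_gap'],s['gripper_force'])
go(.5615,.2309,.011,84.95)
```

```text
32.85 [0.55962637 0.23083353 0.11881466] 0.1192779799870604 29.999699592590332
go off [ -2.   0. 108.] turn [-0.001 -0.     0.002] cur yaw 85.1 -> 85.0 j6 -1.18 j1 0.3
```

Call:
carry_out(offset=[[0,0,40],[0,0,75],[0,0,98],[0,0,108],[0,0,108]], turn=[[0,0,0],[0,0,0],[0,0,0],[0,0,0],[0,0,0]], fingers=[0.05,0.05,0.05,0.05,0.05])

```text
t: 33.35
tcp_pos: [0.5594, 0.23, 0.0102]
eef_rot: [-0.138, -3.137, 0.002]
wrist_force: [-0.5, -0.3, -0.4]
finger_gap: 0.125
gripper_force: 30.0
```

Call:
carry_out(offset=[[0,0,0],[0,0,0],[0,0,0],[0,0,0]], turn=[[0,0,0],[0,0,0],[0,0,0],[0,0,0]], fingers=[0.2,0.2,0.2,0.2])

```text
t: 33.75
tcp_pos: [0.5603, 0.2316, 0.0123]
eef_rot: [0.136, 3.137, 0.001]
wrist_force: [-0.2, 0.2, -0.8]
finger_gap: 0.197
gripper_force: 0.0
```

Call:
carry_out(offset=[[0,0,-30],[0,0,-75],[0,0,-120],[0,0,-170],[0,0,-220]], turn=[[0,0,0],[0,0,0],[0,0,0],[0,0,0],[0,0,0]], fingers=[0.2,0.2,0.4,0.5,0.5])

```text
t: 34.25
tcp_pos: [0.5592, 0.2314, 0.2335]
eef_rot: [0.136, 3.138, 0.0]
wrist_force: [1.5, -0.2, -0.4]
finger_gap: 0.398
gripper_force: 0.0
```

Run:
```python
from h import *
w=snap('wrist');intray(w);lever(w)
d=snap('top');posts(d)
s=telemetry.state();print(s['t'],s['tcp_pos'])
go(.602,-.203,.23,93.3)
```

```text
in tray c [0.002  0.0923] size [0.0939 0.0122] 0.3 z [0.0115 0.015  0.0163]
in tray c [0.0033 0.0324] size [0.0106 0.0939] 89.8 z [0.0132 0.0151 0.0164]
in tray c [0.0049 0.0621] size [0.0121 0.0935] 90.0 z [0.0127 0.015  0.0165]
bar [0.5581 0.1972] [0.0154 0.1385] 85.0 knob [0.4983 0.2015 0.054 ] lever deg by knob 0.8
post c [ 0.732 -0.23 ] len 0.094 w 0.019 yaw 77.5 z 0.018 px [368. 141.]
post c [ 0.601 -0.201] len 0.114 w 0.013 yaw 3.6 z 0.011 px [360. 184.]
34.35 [0.56387767 0.23292668 0.24216575]
go off [ -75. -431.   11.] turn [ 0.005  0.016 -0.144] cur yaw 85.0 -> 93.3 j6 -1.18 j1 0.3
```

Last post, the long-looking one at (0.602, -0.203).

Call:
carry_out(offset=[[-8,-43,0],[-16,-86,0],[-24,-129,0],[-32,-172,0],[-40,-214,0]], turn=[[0,0,0],[0,0,0],[0,0,0],[0,0,0],[0,0,0]], fingers=[0.5,0.5,0.5,0.5,0.5])

```text
t: 34.85
tcp_pos: [0.5807, 0.0132, 0.2312]
eef_rot: [0.136, 3.138, -0.0]
wrist_force: [0.8, -0.9, -0.3]
finger_gap: 0.496
gripper_force: 0.0
```

Call:
carry_out(offset=[[-8,-43,0],[-16,-86,0],[-24,-129,0],[-32,-172,0],[-40,-214,0]], turn=[[0,0,-0.05],[0,0,-0.1],[0,0,-0.144],[0,0,-0.144],[0,0,-0.144]], fingers=[0.5,0.5,0.5,0.5,0.5])

```text
t: 35.35
tcp_pos: [0.6021, -0.2036, 0.2311]
eef_rot: [-0.09, 3.14, -0.0]
wrist_force: [0.6, -0.5, 0.5]
finger_gap: 0.501
gripper_force: 0.0
```

Call:
carry_out(offset=[[0,0,40],[0,0,80],[0,0,120],[0,0,130],[0,0,130]], turn=[[0,0,0],[0,0,0],[0,0,0],[0,0,0],[0,0,0]], fingers=[0.5,0.5,0.5,0.5,0.5])

```text
t: 35.85
tcp_pos: [0.6009, -0.2012, 0.0991]
eef_rot: [0.09, -3.136, -0.003]
wrist_force: [0.7, -0.2, -0.4]
finger_gap: 0.499
gripper_force: 0.0
```

Call:
carry_out(offset=[[0,0,0],[0,0,0]], turn=[[0,0,0],[0,0,0]], fingers=[0.5,0.5])

```text
t: 36.05
tcp_pos: [0.6042, -0.2025, 0.1046]
eef_rot: [-0.09, 3.136, -0.003]
wrist_force: [0.1, 0.4, 0.5]
finger_gap: 0.501
gripper_force: 0.0
```

Run:
```python
from h import *
w=snap('wrist');print(w['state']['t'],w['state']['tcp_pos'])
posts(w,reg=(.5,.7,-.25,-.13))
go(.602,-.203,.006,93.3)
```

```text
36.05 [ 0.60419855 -0.20248544  0.10457381]
post c [ 0.601 -0.203] len 0.111 w 0.011 yaw 3.6 z 0.012 px [323. 203.]
go off [ 3. -0. 98.] turn [-0.002  0.004 -0.   ] cur yaw 93.3 -> 93.3 j6 -2.04 j1 -0.41
```

Call:
carry_out(offset=[[2,0,40],[2,0,75],[2,0,97],[2,0,97],[2,0,97]], turn=[[0,0,0],[0,0,0],[0,0,0],[0,0,0],[0,0,0]], fingers=[0.5,0.5,0.5,0.5,0.5])

```text
t: 36.6
tcp_pos: [0.6014, -0.2024, 0.006]
eef_rot: [-0.09, 3.138, -0.001]
wrist_force: [-0.5, -0.5, 0.6]
finger_gap: 0.503
gripper_force: 0.0
```

Call:
carry_out(offset=[[0,0,0],[0,0,0],[0,0,0],[0,0,0],[0,0,0]], turn=[[0,0,0],[0,0,0],[0,0,0],[0,0,0],[0,0,0]], fingers=[0.05,0.05,0.05,0.05,0.05], newtons=30)

```text
t: 37.1
tcp_pos: [0.6004, -0.202, 0.0046]
eef_rot: [-0.09, 3.14, -0.0]
wrist_force: [-1.4, 0.6, 0.2]
finger_gap: 0.138
gripper_force: 0.0
```

Call:
carry_out(offset=[[0,0,-30],[0,0,-70],[0,0,-100],[0,0,-100]], turn=[[0,0,0],[0,0,0],[0,0,0],[0,0,0]], fingers=[0.05,0.05,0.05,0.05])

```text
t: 37.5
tcp_pos: [0.6036, -0.2034, 0.1102]
eef_rot: [-0.09, 3.131, -0.007]
wrist_force: [0.6, -0.4, -1.1]
finger_gap: 0.12
gripper_force: 30.0
```

Call:
carry_out(offset=[[-6,38,0],[-12,76,0],[-19,114,0],[-25,147,0],[-25,147,0]], turn=[[0,0,-0.02],[0,0,-0.04],[0,0,-0.04],[0,0,-0.04],[0,0,-0.04]], fingers=[0.05,0.05,0.05,0.05,0.05])

```text
t: 38.0
tcp_pos: [0.6157, -0.05, 0.102]
eef_rot: [0.159, -3.134, -0.003]
wrist_force: [1.5, -0.2, -1.9]
finger_gap: 0.122
gripper_force: 30.0
```

Call:
carry_out(offset=[[0,0,0],[0,0,0]], turn=[[0,0,0],[0,0,0]], fingers=[0.05,0.05])

```text
t: 38.2
tcp_pos: [0.6161, -0.0544, 0.1031]
eef_rot: [0.152, -3.136, -0.0]
wrist_force: [-0.6, -0.9, -0.6]
finger_gap: 0.123
gripper_force: 30.0
```

Run:
```python
from h import *
w=snap('wrist');print(w['state']['t'],w['state']['tcp_pos'],w['state']['finger_gap'],w['state']['gripper_force'])
held(w)
go(.618,-.0545,.028,95.6)
```

```text
38.2 [ 0.61614175 -0.05440165  0.10308199] 0.12343697635120343 29.99647557735443
held near end gx -0.0536 z 0.1101
go off [-2.  0. 75.] turn [ 0.    -0.001 -0.002] cur yaw 95.5 -> 95.6 j6 -1.84 j1 -0.18
```

Call:
carry_out(offset=[[-2,0,40],[-2,0,65],[-2,0,77],[-2,0,77],[-2,0,77]], turn=[[0,0,0],[0,0,0],[0,0,0],[0,0,0],[0,0,0]], fingers=[0.05,0.05,0.05,0.05,0.05])

```text
t: 38.75
tcp_pos: [0.6195, -0.0543, 0.0282]
eef_rot: [-0.151, 3.137, -0.0]
wrist_force: [0.3, -0.4, -0.5]
finger_gap: 0.12
gripper_force: 30.0
```

Call:
carry_out(offset=[[0,0,0],[0,0,0],[0,0,0]], turn=[[0,0,0],[0,0,0],[0,0,0]], fingers=[0.3,0.3,0.3])

```text
t: 39.05
tcp_pos: [0.6197, -0.0537, 0.0287]
eef_rot: [-0.153, 3.136, -0.001]
wrist_force: [-0.2, -0.4, 0.1]
finger_gap: 0.285
gripper_force: 0.0
```

Run:
```python
from h import *
w=snap('wrist');ingauge(w)
```

```text
t 39.05 tcp [ 0.6197 -0.0537  0.0287] F [-0.2 -0.4  0.1] post top z [0.0041 0.0295 0.0306] 1773 gx min -0.0535 gy -0.0003
```

It lies across the top, so it's long. Moving it to the right compartment.

Call:
carry_out(offset=[[0,0,4],[0,0,6],[0,0,6]], turn=[[0,0,0],[0,0,0],[0,0,0]], fingers=[0.3,0.3,0.3])

```text
t: 39.4
tcp_pos: [0.6183, -0.0535, 0.0206]
eef_rot: [0.153, -3.137, -0.0]
wrist_force: [0.2, 0.9, 0.0]
finger_gap: 0.302
gripper_force: 0.0
```

Call:
carry_out(offset=[[0,0,0],[0,0,0],[0,0,0],[0,0,0]], turn=[[0,0,0],[0,0,0],[0,0,0],[0,0,0]], fingers=[0.05,0.05,0.05,0.05], newtons=30)

```text
t: 39.8
tcp_pos: [0.6189, -0.0536, 0.0214]
eef_rot: [-0.153, 3.138, -0.0]
wrist_force: [0.1, -0.9, 0.2]
finger_gap: 0.122
gripper_force: 30.0
```

Call:
carry_out(offset=[[0,0,-30],[0,0,-70],[0,0,-97],[0,0,-97]], turn=[[0,0,0],[0,0,0],[0,0,0],[0,0,0]], fingers=[0.05,0.05,0.05,0.05])

```text
t: 40.2
tcp_pos: [0.6221, -0.0541, 0.1237]
eef_rot: [-0.152, 3.129, -0.003]
wrist_force: [1.4, 0.4, -0.5]
finger_gap: 0.124
gripper_force: 30.0
```

Call:
carry_out(offset=[[10,40,0],[20,80,0],[30,120,0],[40,160,0],[48,192,0]], turn=[[0,0,0.05],[0,0,0.1],[0,0,0.15],[0,0,0.186],[0,0,0.186]], fingers=[0.05,0.05,0.05,0.05,0.05])

```text
t: 40.7
tcp_pos: [0.5502, 0.1345, 0.116]
eef_rot: [-0.139, -3.135, 0.0]
wrist_force: [-0.0, -0.2, -0.9]
finger_gap: 0.126
gripper_force: 30.0
```

Call:
carry_out(offset=[[0,0,0],[0,0,0]], turn=[[0,0,0],[0,0,0]], fingers=[0.05,0.05])

```text
t: 40.9
tcp_pos: [0.5514, 0.1331, 0.1166]
eef_rot: [-0.137, -3.136, 0.001]
wrist_force: [0.2, -0.5, -1.3]
finger_gap: 0.121
gripper_force: 30.0
```

Run:
```python
from h import *
w=snap('wrist');s=w['state'];print(s['t'],s['tcp_pos'],s['finger_gap'],s['gripper_force']);held(w)
go(.5528,.1323,.011,84.95)
```

```text
40.9 [0.55135346 0.13305312 0.11661716] 0.12064593718344015 29.99739557504654
held near end gx -0.0519 z 0.1252
go off [ -1.   0. 106.] turn [-0.001 -0.002 -0.   ] cur yaw 84.9 -> 85.0 j6 -1.34 j1 0.14
```

Call:
carry_out(offset=[[-1,0,40],[-1,0,75],[-1,0,98],[-1,0,108],[-1,0,108]], turn=[[0,0,0],[0,0,0],[0,0,0],[0,0,0],[0,0,0]], fingers=[0.05,0.05,0.05,0.05,0.05])

```text
t: 41.45
tcp_pos: [0.5527, 0.1315, 0.0087]
eef_rot: [-0.142, -3.135, 0.001]
wrist_force: [1.3, 0.0, -0.9]
finger_gap: 0.121
gripper_force: 30.0
```

Call:
carry_out(offset=[[0,0,0],[0,0,0],[0,0,0],[0,0,0]], turn=[[0,0,0],[0,0,0],[0,0,0],[0,0,0]], fingers=[0.25,0.25,0.25,0.25])

```text
t: 41.85
tcp_pos: [0.5543, 0.1329, 0.0115]
eef_rot: [0.139, 3.136, 0.001]
wrist_force: [0.6, -0.5, -0.3]
finger_gap: 0.25
gripper_force: 0.0
```

Call:
carry_out(offset=[[0,0,-30],[0,0,-75],[0,0,-120],[0,0,-170],[0,0,-220]], turn=[[0,0,0],[0,0,0],[0,0,0],[0,0,0],[0,0,0]], fingers=[0.25,0.25,0.4,0.5,0.5])

```text
t: 42.35
tcp_pos: [0.553, 0.1328, 0.2326]
eef_rot: [0.139, 3.138, 0.0]
wrist_force: [1.6, -0.7, -0.1]
finger_gap: 0.446
gripper_force: 0.0
```

Call:
carry_out(offset=[[0,0,0],[0,0,0]], turn=[[0,0,0],[0,0,0]], fingers=[0.5,0.5])

```text
t: 42.55
tcp_pos: [0.5544, 0.133, 0.2329]
eef_rot: [0.139, 3.134, 0.001]
wrist_force: [-0.1, 0.6, -0.3]
finger_gap: 0.496
gripper_force: 0.0
```

Run:
```python
from h import *
w=snap('wrist');intray(w);lever(w)
d=snap('top');posts(d);save(d,'top2.png')
s=telemetry.state();print(s['t'],s['tcp_pos'])
go(.4983,.2020,.1,84.95)
```

```text
in tray c [-0.0234  0.049 ] size [0.0129 0.0911] 89.5 z [0.0112 0.0148 0.0163]
in tray c [ 0.0066 -0.0665] size [0.0117 0.1157] 89.7 z [0.0133 0.015  0.0164]
in tray c [0.0025 0.092 ] size [0.0946 0.0126] 0.2 z [0.01   0.0147 0.0161]
in tray c [0.0038 0.0321] size [0.0127 0.0937] 90.0 z [0.0112 0.0149 0.0163]
bar [0.5584 0.1968] [0.0142 0.1389] 85.8 knob [0.4983 0.2007 0.0538] lever deg by knob 1.6
42.65 [0.55255391 0.13271115 0.22887771]
go off [ 60.  64. 129.] turn [-0.    -0.002 -0.   ] cur yaw 84.9 -> 85.0 j6 -1.34 j1 0.14
```

View pics/top2.png

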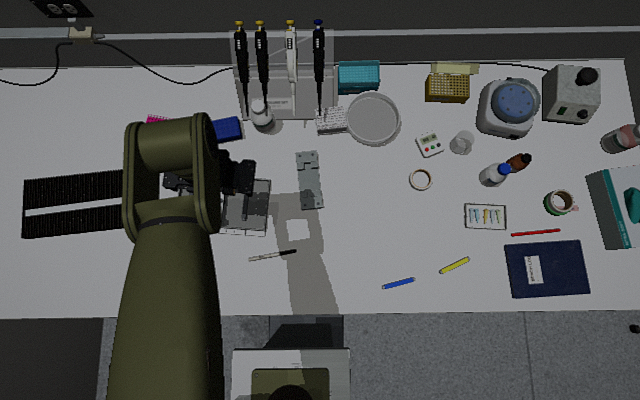

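All four posts are in the tray, and the bench right of the gauge is clear in the top view. One short post was nudged by about 3 cm but is still flat in the left compartment. Next I'll grip the knob and swing it to 45°.

Call:
carry_out(offset=[[30,32,0],[60,64,20],[60,64,60],[60,64,100],[60,64,120]], turn=[[0,0,0],[0,0,0],[0,0,0],[0,0,0],[0,0,0]], fingers=[0.5,0.5,0.5,0.5,0.5])

```text
t: 43.15
tcp_pos: [0.495, 0.2011, 0.1037]
eef_rot: [-0.137, -3.129, 0.005]
wrist_force: [-1.0, -0.3, -0.1]
finger_gap: 0.498
gripper_force: 0.0
```

Call:
carry_out(offset=[[0,0,0],[0,0,0]], turn=[[0,0,0],[0,0,0]], fingers=[0.5,0.5])

```text
t: 43.35
tcp_pos: [0.4984, 0.2015, 0.109]
eef_rot: [-0.139, -3.136, 0.002]
wrist_force: [-0.0, -0.3, -0.4]
finger_gap: 0.501
gripper_force: 0.0
```

Run:
```python
from h import *
go(.4985,.2015,.036,84.95);print(telemetry.state()['tcp_pos'])
```

```text
go off [-0.  0. 73.] turn [-0.001 -0.003 -0.001] cur yaw 84.9 -> 85.0 j6 -1.2 j1 0.28
[0.49844871 0.20151686 0.10899757]
```

Call:
carry_out(offset=[[0,0,35],[0,0,60],[0,0,73],[0,0,73],[0,0,73]], turn=[[0,0,0],[0,0,0],[0,0,0],[0,0,0],[0,0,0]], fingers=[0.5,0.5,0.5,0.5,0.5])

```text
t: 43.85
tcp_pos: [0.5005, 0.2021, 0.0388]
eef_rot: [0.14, 3.136, 0.001]
wrist_force: [1.3, 0.6, 0.6]
finger_gap: 0.496
gripper_force: 0.0
```

Call:
carry_out(offset=[[0,0,0],[0,0,0],[0,0,0],[0,0,0],[0,0,0]], turn=[[0,0,0],[0,0,0],[0,0,0],[0,0,0],[0,0,0]], fingers=[0.15,0.15,0.15,0.15,0.15], newtons=10)

```text
t: 44.35
tcp_pos: [0.4996, 0.202, 0.0378]
eef_rot: [0.139, 3.138, 0.001]
wrist_force: [-0.5, 0.1, 1.4]
finger_gap: 0.208
gripper_force: 10.0
```

Call:
carry_out(offset=[[-1,-10,0],[-4,-20,0],[-8,-30,0],[-14,-38,0],[-18,-42,0]], turn=[[0,0,0],[0,0,0],[0,0,0],[0,0,0],[0,0,0]], fingers=[0.15,0.15,0.15,0.15,0.15])

```text
t: 44.85
tcp_pos: [0.5143, 0.1573, 0.0377]
eef_rot: [0.141, 3.138, 0.0]
wrist_force: [-1.5, 3.0, 4.9]
finger_gap: 0.207
gripper_force: 10.0
```

Call:
carry_out(offset=[[0,0,0],[0,0,0],[0,0,0]], turn=[[0,0,0],[0,0,0],[0,0,0]], fingers=[0.15,0.15,0.15])

```text
t: 45.15
tcp_pos: [0.5143, 0.1575, 0.0376]
eef_rot: [0.139, 3.137, -0.003]
wrist_force: [1.1, -2.4, 4.2]
finger_gap: 0.208
gripper_force: 10.0
```

Run:
```python
from h import *
go(.5125,.1585,.036,84.95);s=telemetry.state();print(s['tcp_pos'],np.degrees(np.arctan2(s['tcp_pos'][1]-.197,s['tcp_pos'][0]-.5585))%360-174.95)
```

```text
go off [2. 1. 2.] turn [-0.002  0.002 -0.001] cur yaw 84.9 -> 85.0 j6 -1.28 j1 0.2
[0.51429871 0.15745458 0.03764171] 46.867938010955925
```

Call:
carry_out(offset=[[1,1,0],[1,1,0],[1,1,0]], turn=[[0,0,0],[0,0,0],[0,0,0]], fingers=[0.15,0.15,0.15])

```text
t: 45.45
tcp_pos: [0.513, 0.1587, 0.0376]
eef_rot: [0.139, 3.138, -0.003]
wrist_force: [0.1, -3.1, 6.0]
finger_gap: 0.21
gripper_force: 10.0
```

Call:
carry_out(offset=[[0,0,0],[0,0,0],[0,0,0],[0,0,0]], turn=[[0,0,0],[0,0,0],[0,0,0],[0,0,0]], fingers=[0.5,0.5,0.5,0.5])

```text
t: 45.85
tcp_pos: [0.512, 0.1595, 0.0367]
eef_rot: [-0.139, -3.137, 0.0]
wrist_force: [0.0, -0.2, -0.5]
finger_gap: 0.471
gripper_force: 0.0
```

Call:
carry_out(offset=[[0,0,-40],[0,0,-85],[0,0,-130],[10,0,-180],[30,0,-220]], turn=[[0,0,0],[0,0,0],[0,0,0],[0,0,0],[0,0,0]], fingers=[0.5,0.5,0.5,0.5,0.5])

```text
t: 46.35
tcp_pos: [0.4831, 0.1621, 0.26]
eef_rot: [0.14, 3.137, 0.001]
wrist_force: [0.1, -0.2, 1.1]
finger_gap: 0.5
gripper_force: 0.0
```

Call:
carry_out(offset=[[0,0,0],[0,0,0],[0,0,0]], turn=[[0,0,0],[0,0,0],[0,0,0]], fingers=[0.5,0.5,0.5])

```text
t: 46.65
tcp_pos: [0.4821, 0.162, 0.2554]
eef_rot: [-0.139, -3.136, 0.001]
wrist_force: [-0.2, 0.0, -0.8]
finger_gap: 0.499
gripper_force: 0.0
```

Run:
```python
from h import *
w=snap('wrist');intray(w);lever(w);print(w['state']['t'],w['state']['tcp_pos'])
save(w,'w5.png')
```

```text
in tray c [-0.0232  0.049 ] size [0.0125 0.0913] 88.9 z [0.011  0.015  0.0163]
in tray c [ 0.007  -0.0667] size [0.0116 0.1171] 89.2 z [0.0126 0.015  0.0164]
in tray c [-0.0087  0.0319] size [0.0121 0.07  ] 89.7 z [0.0111 0.015  0.0163]
in tray c [0.0022 0.0922] size [0.0937 0.0127] 0.0 z [0.0104 0.0149 0.0163]
bar [0.5581 0.1973] [0.1393 0.0157] 40.2 knob [0.5123 0.1572 0.0538] lever deg by knob 45.8
46.65 [0.48205684 0.16197007 0.25542448]
```

View pics/w5.png

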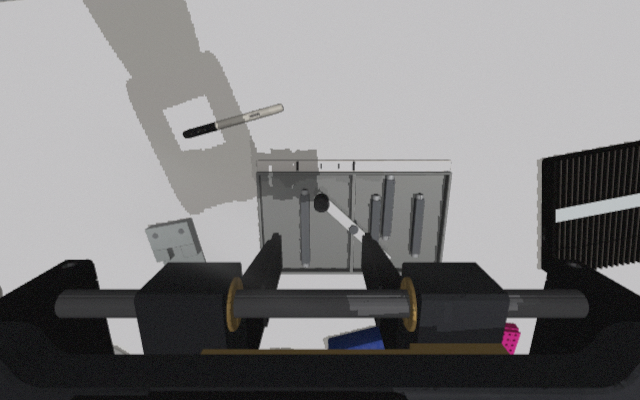

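The wrist view shows the lever at about 45° (knob at 321,203). The three short posts lie flat on the left side (376, 388 and 418 columns) and the long one on the right (305). Nothing is being touched, so I'm handing in.

```bash
python3 -c "
from h import *
print(hand_in())"
```

```text
the job is handed in; nothing more can be done
None
```

I handed the job in at about 47 s: the lever went to 0, the gauge put three short posts in the left compartment and one long post in the right, all measured flat, and the lever ended at about 45°. One short post in the tray shifted about 3 cm along the way but stayed flat in its compartment; no verdict came back.

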